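# Isolate the microscope lamp gear and prove it dead

### The arm

A 6-joint arm with a two-finger parallel gripper is mounted at the origin on the work surface. World frame = base frame: x ahead of the robot, y to its left, z up, the work surface at z = 0. Lengths are in m, angles in rad, forces in N, time in s.
With the tool pointing down it reaches from about 0.375 to 0.975 m from the base axis. Payload 3.8 kg.
Tool frame: the origin (TCP) lies on the centre line of the jaws, within the pads' length; the fingertips stand 25 mm ahead of it and the grasp point (between the pads) lies 6 mm ahead of it (tip_reach is the distance from the TCP to the fingertips, in m); z points along the fingers, y is the line along which they close (so a half turn about z gives the same grasp; the last joint's range is limited). The gripper opens to 85 mm and grips with 20 to 120 N. Pads are 22 mm wide; open, the fingers measure 114 mm over their backs; the gripper's body (76 mm by 85 mm) begins 54 mm behind the grasp point. The pads swing forward as they close: fully open they stand 13 mm farther back than shut.
Start: joints at [-0.037, 0.264, 1.604, -0, 1.274, -0.037], TCP at [0.675, -0, 0.256] pointing down, gripper open.
Joint ranges: [-2.63, 2.63], [-0.94, 2.18], [0.31, 2.57], [-1.31, 4.45], [0, 2.66], [-2.55, 2.55]. Speed limits (rad/s): [2.57, 2.57, 3.14, 3.14, 3.14, 3.14].

### API

Orientations are given as a 3x3 rotation matrix whose columns are the frame's x, y, z axes.
In Python, from station import * gives the robot as it stands.
- The arm moves only by the tool drive_tool, never from a script. Its argument "moves" is a list of rows, each an object of numbers: "x", "y", "z": the shift along the world's x, y, z normalised to -1 to 1, where 1 is 20 cm; "ax", "ay", "az": the turn, a rotation vector about the world's x, y, z normalised to -1 to 1, where 1 is pi/4 rad. In form: [{"x": .., "y": .., "z": .., "ax": .., "ay": .., "az": ..}, ...]. A call has 1 to 20 rows; each row is the pose to reach, as a shift and turn from the pose commanded when the call began; what a row does not reach only later rows make up. A row lasts 1/10 s, in which the tool goes at most 50 mm and 8.59 degrees, less where a joint would pass 70% of its speed; a pose out of reach is approached as far as the arm can. A call with a number of a shift or a turn outside -1 to 1 is refused whole. A call with a gripper value outside its range is refused whole. "jaw" is the opening, from 0 (shut) to 1 (fully open), set as the call begins (left out, the last holds). The fingers move at their own pace and stop on an object; the grip force is fixed at half the most. Time passes only in rows, so rows that repeat a pose let the fingers close. It gives the time, the measured TCP pose, the force, the opening and the grip force at its end, in the units of the state.
- state(): the state, without advancing time (a new reading comes with each control period).
- get_image(name): name is "scene" or "side" or "wrist"; returns the picture (384x512x3 uint8, red, green, blue); there is no depth.
- camera_info(name): a dict with "K" (3x3 intrinsics, pixels), "dist_coeffs" ([k1, k2, p1, p2, k3] as OpenCV has them; the pictures are not rectified), "R" (3x3) and "t" (3): a world point X has camera coordinates R X + t. Camera axes: x right, y down, z forward; pixel columns grow to the right and rows downward; lengths in m; the calibration is good to about 2 mm. A picture is of the moment at which its call begins: read the wrist's pose just before it. camera_info takes no time and is no camera call; for the wrist camera it gives the pose at the moment of the call.
- finish_job(): hands the job in; it is judged then, once.
The state is a dict: "clock": time; "q": joint angles; "qvel": joint speeds; "tau": joint torques, N m; "tcp_pos": TCP position; "orientation": TCP orientation; "force": force on the tool from outside, world axes, zero at the start; "ft_torque": the same for the moment, N m; "grip_width": finger opening in m; "gripper_force": force on a finger pad.
Only numpy, scipy, OpenCV 4.12 (cv2) and the standard library are available. Lean on these libraries where they do the work, as an engineer would, in place of code of your own. Each camera call takes 0.05 s, during which the arm holds its last target. There are 200 camera calls.

### The job

Make the microscope's lamp control gear safe for repair: first click the selector knob round until its pointer stands at the long white off mark, then pull every fitted fuse out of the clip strip, one at a time, and put them in the steel tray. When all the fuses are in the tray, take the pen tester and touch its tip to the tops of the three brass terminal studs in turn from left to right (as the robot sees them), resting on each for about half a second, then lay the pen level in its rest again. Leave the other things on the bench where they are.

Things in the scene. Friction and masses are not known exactly. Their poses are not given: they have to be found in the camera images.
- gear: The microscope's lamp control gear: an aluminium plate 220 x 370 x 6 mm (x away from the robot, y left), fixed to the bench. On it: fuse clip strip (front left), three brass studs (front right), selector switch (rear right), transformer, capacitors and heat sink (rear, up to 54 mm high). Nothing on it is higher than 64 mm. Origin: centre of the plate's underside.
- selector (a joint): Angle of the selector knob, rad: 0 with its pointer at the long white off mark (along the plate's +x), positive anticlockwise from above. It clicks every 30 degrees (0.524 rad), from -2 to +3 clicks, stops just beyond, and starts 1 to 3 clicks positive of off. A sprung roller draws it into the nearest click; about 0.1 N m takes it out.
- selector_grip (a point): Centre of the knob's bar grip, on its vertical axis, 52 mm above the bench; turns with the knob. The black bar is 40 mm long (x; white pointer line on the +x end), 12 mm thick (y) and 22 mm high, from 41.5 to 63.5 mm above the bench. Under it: a disc of 42 mm diameter and a panel 60 x 60 mm.
- pen_rest: Grey plastic rest for the pen tester, fixed to the bench: a base 110 x 46 x 6 mm with two saddles 12 mm thick at x = +-40 mm. Each saddle has a notch 24 mm wide, its floor 20 mm above the bench, its cheeks up to 35 mm. Origin: centre of the underside; x is the direction in which the pen lies (either way round).
- pen: Cordless pen tester, black, 45 g: a barrel 110 x 16 x 14 mm (x, y, z) with a steel tip 5 mm thick ahead of it. Origin: centre of the barrel; x points to the tip. It lies level in the rest with the origin 27 mm above the bench.
- pen_tip (a point): End of the pen's steel tip, 88 mm from the barrel's centre along the pen's +x.
- tray: Loose steel parts tray, 130 x 140 mm (x, y), 36 mm high, walls and floor 3 mm, 0.4 kg. Origin: centre of the underside.
- fuse1: Fuse in way 1 of 5 from the left, or absent: ceramic body 16 x 16 x 32 mm, steel end caps 14 mm diameter, 54 mm long along x, 35 g. Origin: centre, 38 mm above the bench in the clips (18 mm above the black base); x along the plate's x, ways 44 mm apart. Brass clips hold the caps, from 17.5 mm beyond the centre outwards, up to 15 mm above it. A pull straight up of about 8 N over 6 mm frees it.
- fuse2: Fuse in way 2 of 5 from the left, or absent: ceramic body 16 x 16 x 32 mm, steel end caps 14 mm diameter, 54 mm long along x, 35 g. Origin: centre, 38 mm above the bench in the clips (18 mm above the black base); x along the plate's x, ways 44 mm apart. Brass clips hold the caps, from 17.5 mm beyond the centre outwards, up to 15 mm above it. A pull straight up of about 8 N over 6 mm frees it.
- fuse3: Fuse in way 3 of 5 from the left, or absent: ceramic body 16 x 16 x 32 mm, steel end caps 14 mm diameter, 54 mm long along x, 35 g. Origin: centre, 38 mm above the bench in the clips (18 mm above the black base); x along the plate's x, ways 44 mm apart. Brass clips hold the caps, from 17.5 mm beyond the centre outwards, up to 15 mm above it. A pull straight up of about 8 N over 6 mm frees it.
- fuse4: Fuse in way 4 of 5 from the left, or absent: ceramic body 16 x 16 x 32 mm, steel end caps 14 mm diameter, 54 mm long along x, 35 g. Origin: centre, 38 mm above the bench in the clips (18 mm above the black base); x along the plate's x, ways 44 mm apart. Brass clips hold the caps, from 17.5 mm beyond the centre outwards, up to 15 mm above it. A pull straight up of about 8 N over 6 mm frees it.
- fuse5: Fuse in way 5 of 5 from the left, or absent: ceramic body 16 x 16 x 32 mm, steel end caps 14 mm diameter, 54 mm long along x, 35 g. Origin: centre, 38 mm above the bench in the clips (18 mm above the black base); x along the plate's x, ways 44 mm apart. Brass clips hold the caps, from 17.5 mm beyond the centre outwards, up to 15 mm above it. A pull straight up of about 8 N over 6 mm frees it.
- stud1: Brass terminal stud number 1 from the left of the row of three (35 mm apart): round, 14 mm diameter, 10 mm high, on a black block at the front right of the plate. Origin: centre of its flat top, 36 mm above the bench.
- stud2: Brass terminal stud number 2 from the left of the row of three (35 mm apart): round, 14 mm diameter, 10 mm high, on a black block at the front right of the plate. Origin: centre of its flat top, 36 mm above the bench.
- stud3: Brass terminal stud number 3 from the left of the row of three (35 mm apart): round, 14 mm diameter, 10 mm high, on a black block at the front right of the plate. Origin: centre of its flat top, 36 mm above the bench.
- objective: Spare microscope objective, steel, standing, 26 mm diameter, 42 mm high. A bystander. Origin: centre of its underside.
- eyepiece: Black eyepiece, standing, 34 mm diameter, 48 mm high. A bystander. Origin: centre of its underside.
- screwdriver: Black-handled screwdriver lying on the bench, 170 mm long. A bystander. Origin: centre of its underside.
- counter_weight: Ribbed steel counterweight, 44 mm diameter, 30 mm high. A bystander. Origin: centre of its underside.
Mind the look-alikes: they are no part of the job. What is shaped like the fuse1 but brown or purple is not meant.

How it is judged:
By the outcome, as a careful person would: the job done as asked, in the order asked, and still so for the second after the job is handed in, with the robot touching nothing.
Of fuse1, fuse2, fuse3, fuse4, fuse5 only 3 to 5 are there at a start; the rules pass over those that are not, and their reading is None.
At some moment in a run one of pen, tray may be knocked a few centimetres aside while the robot is not near it.
Once in a run the grip may slacken for a moment while it holds something.
It also fails if it takes over 208 s, if anything falls off the work surface, if the arm or the gripper's body presses on something with over 40 N, if the wrist force passes 120 N, or if a joint passes its speed limit or range.

## Working session

There is one attempt and no reset: what is moved stays moved. The work goes in short steps, Python scripts to look and compute and a tool call to move; the robot and the scene stay as the last step left them, time stands still between calls to the robot, and variables do not carry over. Pictures are saved under pics/ and viewed, at most 14 in all, crops included, and the job is handed in when it is done.

Besides the shell and the picture viewer there is one more tool, called after "Call:" as a command line: name --argument value ..., lists and objects as JSON in quotes. drive_tool: Moves the arm, as the interface text tells. Scaled input: -1 to 1 covers 20 cm each way for a shift and pi/4 rad each way for a turn. Its arguments: {"type":"object","properties":{"moves":{"type":"array","items":{"type":"object","properties":{"x":{"type":"number","minimum":-1,"maximum":1},"y":{"type":"number","minimum":-1,"maximum":1},"z":{"type":"number","minimum":-1,"maximum":1},"ax":{"type":"number","minimum":-1,"maximum":1},"ay":{"type":"number","minimum":-1,"maximum":1},"az":{"type":"number","minimum":-1,"maximum":1}}}},"jaw":{"type":"number"}},"required":["moves"]}

```bash
ls; mkdir -p pics
python3 - <<'E'
from station import *
import cv2
for n in ["scene","side","wrist"]:
    im=get_image(n); cv2.imwrite(f"pics/{n}0.png",cv2.resize(im[:,:,::-1],(800,600),interpolation=cv2.INTER_CUBIC)); cv2.imwrite(f"raw_{n}.png",im[:,:,::-1])
    c=camera_info(n); print(n,c)
print(state())
E
```

```text
pics
scene {'K': array([[439.02075577,   0.        , 253.79645516],
       [  0.        , 439.02075577, 191.77350426],
       [  0.        ,   0.        ,   1.        ]]), 'dist_coeffs': array([-0.124335,  0.      ,  0.      ,  0.      ,  0.      ]), 'R': array([[ 0.80609495,  0.59178391,  0.00165504],
       [ 0.49312234, -0.67015226, -0.55473084],
       [-0.32717166,  0.44798186, -0.83202822]]), 't': array([-0.45306213, -0.25000138,  1.460448  ])}
side {'K': array([[434.25271304,   0.        , 260.99948465],
       [  0.        , 434.25271304, 190.63609628],
       [  0.        ,   0.        ,   1.        ]]), 'dist_coeffs': array([-0.03395317,  0.        ,  0.        ,  0.        ,  0.        ]), 'R': array([[-0.85319308, -0.52154101, -0.00751931],
       [-0.40049791,  0.66427715, -0.63113968],
       [ 0.33416013, -0.53547254, -0.77563275]]), 't': array([0.47513055, 0.27344143, 0.94643334])}
wrist {'K': array([[282.60036469,   0.        , 253.56549547],
       [  0.        , 282.60036469, 186.40100902],
       [  0.        ,   0.        ,   1.        ]]), 'dist_coeffs': array([
[... 376 characters left out ...]
.27366202e+00, -3.68940985e-02]), 'qvel': array([ 0.00041194, -0.00216557, -0.00210545, -0.00143732, -0.00062199,
        0.00014471]), 'tau': array([-4.44535381e-04, -5.15905774e+01, -3.67958951e+01, -2.06692371e-04,
        8.09489022e-03,  2.50629785e-05]), 'tcp_pos': array([6.74476464e-01, 2.74663824e-05, 2.55218579e-01]), 'orientation': array([[-7.45031392e-06,  9.99998455e-01, -1.75781996e-03],
       [ 9.99999998e-01,  7.56748353e-06,  6.66495620e-05],
       [ 6.66627613e-05, -1.75781946e-03, -9.99998453e-01]]), 'force': array([-1.01845488, -0.0654405 , -0.05687836]), 'ft_torque': array([ 0.04931427, -0.02541621,  0.03533644]), 'gripper_force': 0.0, 'grip_width': 0.08523932620740915}
```

View pics/scene0.png

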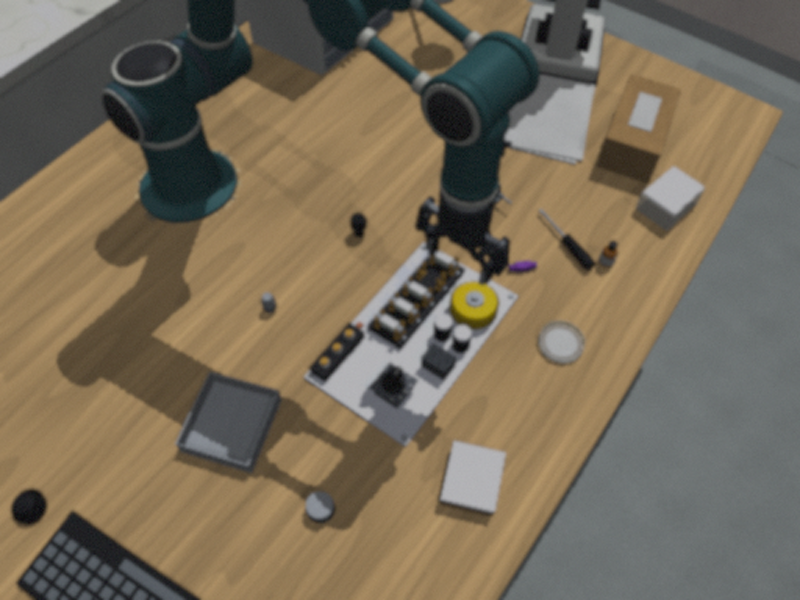

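View pics/side0.png

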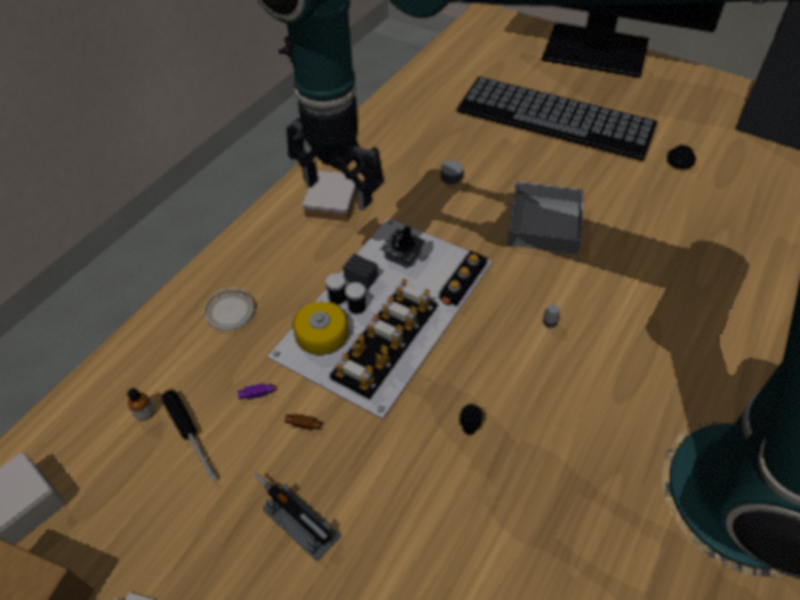

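View pics/wrist0.png

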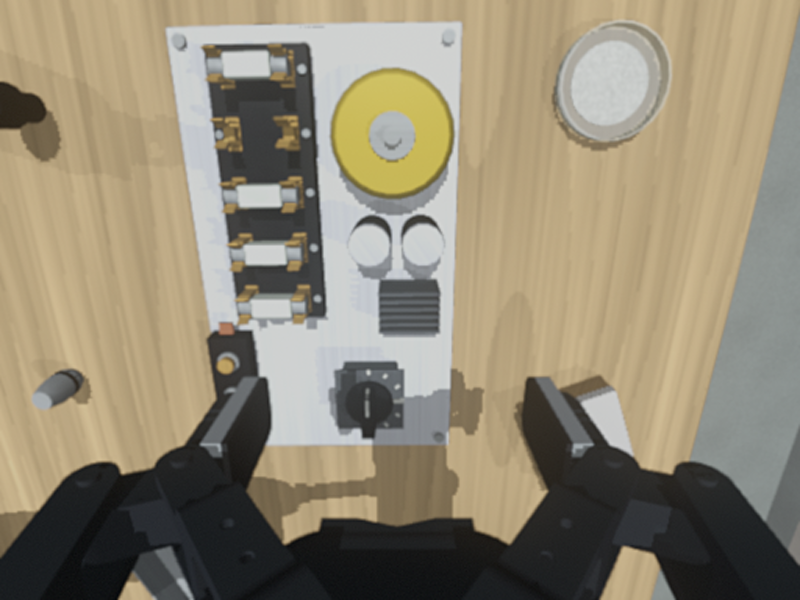

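Wrist view: fuses fitted in ways 1, 3, 4 and 5 (white bodies at about (247,66), (258,196), (266,253), (272,306)); way 2 is empty. The knob is at (368,400) with its bar along y. In the side view the pen lies in its rest at (300,515) with its tip towards (260,480), and the tray is at (547,215).

```bash
cat > h.py <<'E'
from station import *
import cv2, numpy as np
def ray(ci,p):
    u=cv2.undistortPoints(np.array([[p]],float),ci["K"],ci["dist_coeffs"])[0,0]
    d=ci["R"].T@np.array([u[0],u[1],1]); return -ci["R"].T@ci["t"], d
def pt(ci,p,z,s=0.64):
    """pixel in the 800x600 view -> world point on plane z"""
    o,d=ray(ci,((p[0]+.5)*s-.5,(p[1]+.5)*s-.5)); return np.round(o+d*(z-o[2])/d[2],4)
def tri(c1,p1,c2,p2,s=0.64):
    o1,d1=ray(c1,((p1[0]+.5)*s-.5,(p1[1]+.5)*s-.5)); o2,d2=ray(c2,((p2[0]+.5)*s-.5,(p2[1]+.5)*s-.5))
    t=np.linalg.lstsq(np.c_[d1,-d2],o2-o1,rcond=None)[0]
    return np.round((o1+d1*t[0]+o2+d2*t[1])/2,4)
def shot(cam,name,crop=None):
    ci=camera_info(cam); im=get_image(cam); bgr=im[:,:,::-1].copy(); cv2.imwrite(f"raw_{name}.png",bgr)
    v=bgr if crop is None else bgr[crop[1]:crop[3],crop[0]:crop[2]]
    cv2.imwrite(f"pics/{name}.png",cv2.resize(v,(800,600),interpolation=cv2.INTER_CUBIC)); return ci,bgr
E
python3 - <<'E'
from h import *
w=camera_info("wrist");s=camera_info("side");c=camera_info("scene")
for n,p,z in [("cornTL",(167,28),.006),("cornTR",(461,23),.006),("cornBR",(447,444),.006),("f1",(247,66),.046),("f3",(259,196),.046),("f4",(267,253),.046),("f5",(272,306),.046),("stud1",(228,362),.036),("knob",(368,402),.0635)]: print(n,pt(w,p,z))
for n,p,z in [("trayFL?",(512,247),0),("tray",(518,186),.036),("tray",(582,190),.036),("tray",(580,248),.036),("tray",(513,243),.036),("restcentre",(300,525),.006),("pentip",(259,479),.027),("penend",(328,540),.027),("objective",(551,325),0),("eyep",(470,428),0),("stud1",(455,286),.036),("stud3",(474,258),.036),("knob",(404,238),.0635)]: print("side",n,pt(s,p,z))
for n,p,z in [("tray",(212,374),.036),("tray",(279,391),.036),("tray",(248,467),.036),("tray",(180,450),.036),("stud1",(354,337),.036),("stud3",(323,361),.036),("knob",(393,377),.0635)]: print("scene",n,pt(c,p,z))
E
```

```text
cornTL [0.502 0.165 0.006]
cornTR [0.7199 0.1673 0.006 ]
cornBR [ 0.7233 -0.2011  0.006 ]
f1 [0.5718 0.1324 0.046 ]
f3 [0.572  0.0459 0.046 ]
f4 [0.5741 0.003  0.046 ]
f5 [ 0.5741 -0.04    0.046 ]
stud1 [ 0.5286 -0.095   0.036 ]
knob [ 0.65   -0.1162  0.0635]
side trayFL? [ 0.4902 -0.2579  0.    ]
side tray [ 0.5393 -0.3764  0.036 ]
side tray [ 0.4297 -0.4294  0.036 ]
side tray [ 0.3747 -0.285   0.036 ]
side tray [ 0.4815 -0.2348  0.036 ]
side restcentre [0.5068 0.3632 0.006 ]
side pentip [0.5876 0.3457 0.027 ]
side penend [0.4563 0.3649 0.027 ]
side objective [ 0.3556 -0.1296  0.    ]
side eyep [0.3807 0.1106 0.    ]
side stud1 [ 0.5214 -0.0939  0.036 ]
side stud3 [ 0.5239 -0.167   0.036 ]
side knob [ 0.6397 -0.1227  0.0635]
scene tray [ 0.3916 -0.3046  0.036 ]
scene tray [ 0.5061 -0.2594  0.036 ]
scene tray [ 0.5552 -0.39    0.036 ]
scene tray [ 0.447  -0.4363  0.036 ]
scene stud1 [ 0.5426 -0.1011  0.036 ]
scene stud3 [ 0.5292 -0.1707  0.036 ]
scene knob [ 0.6533 -0.1352  0.0635]
```

Call:
drive_tool --moves '[{"x": -0.13,"y": -0.6,"z": -0.28},{"x": -0.13,"y": -0.6,"z": -0.28},{"x": -0.13,"y": -0.6,"z": -0.28},{"x": -0.13,"y": -0.6,"z": -0.28},{"x": -0.13,"y": -0.6,"z": -0.28},{"x": -0.13,"y": -0.6,"z": -0.28},{"x": -0.13,"y": -0.6,"z": -0.28},{"x": -0.13,"y": -0.6,"z": -0.28}]'

```text
validation failed for argument at $.mo...
```

Run:
```python
from h import *
ci,_=shot("wrist","w1"); print(state()["tcp_pos"]); np.save("w1.npy",ci,allow_pickle=True)
```

```text
[6.74577985e-01 2.41878678e-05 2.55415117e-01]
```

View pics/w1.png

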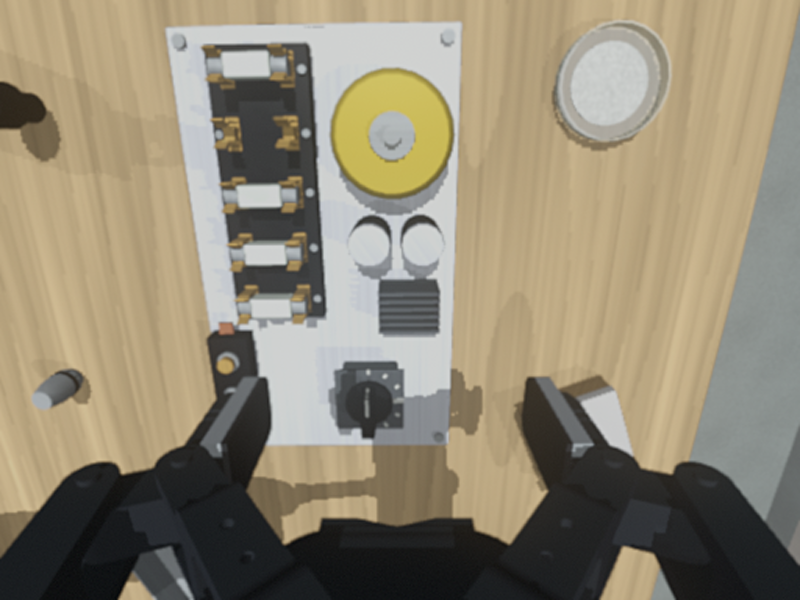

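The view is unchanged: the move was refused, so I'm trying again with full rows.

Call:
drive_tool --moves '[{"x": -0.13,"y": -0.6,"z": -0.28,"ax": 0,"ay": 0,"az": 0},{"x": -0.13,"y": -0.6,"z": -0.28,"ax": 0,"ay": 0,"az": 0},{"x": -0.13,"y": -0.6,"z": -0.28,"ax": 0,"ay": 0,"az": 0},{"x": -0.13,"y": -0.6,"z": -0.28,"ax": 0,"ay": 0,"az": 0},{"x": -0.13,"y": -0.6,"z": -0.28,"ax": 0,"ay": 0,"az": 0},{"x": -0.13,"y": -0.6,"z": -0.28,"ax": 0,"ay": 0,"az": 0}]' --jaw 1

```text
clock: 0.8
tcp_pos: [0.6496, -0.1194, 0.201]
orientation: [[-0.0, 1.0, 0.001], [1.0, 0.0, 0.0], [0.0, 0.001, -1.0]]
force: [-0.2, -0.9, -0.1]
grip_width: 0.0856
gripper_force: 0.0
```

Run:
```python
from h import *
ci,_=shot("wrist","w2"); print(state()["tcp_pos"]); np.save("w2.npy",ci,allow_pickle=True)
```

```text
[ 0.64980775 -0.11907608  0.20119223]
```

View pics/w2.png

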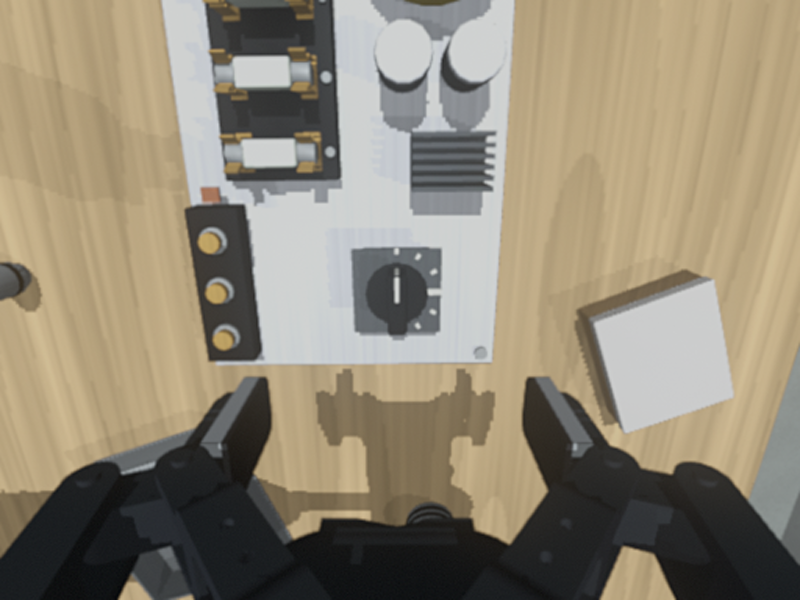

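Closer view: panel centre about (396,291), long off mark at (435,292) on the +x side, pointer line (397,268–303) on the +y half of the bar, so the knob stands at +90° (3 clicks). Studs at (210,241), (218,290), (225,337); fuse 5 at (270,153), fuse 4 at (262,72).

Run:
```python
from h import *
w=np.load("w2.npy",allow_pickle=True).item()
im=cv2.imread("raw_w2.png"); hsv=cv2.cvtColor(im,cv2.COLOR_BGR2HSV)
for n,p,z in [("line top",(397,268),.0635),("line bot",(397,303),.0635),("panel",(396,291),.02),("plateBR",(492,363),.006),("plateTR",(514,5),.006),("plateBL",(217,364),.006),("f5",(270,153),.046),("f4",(262,72),.046),("s1",(208,243),.036),("s2",(217,293),.036),("s3",(223,340),.036)]: print(n,pt(w,p,z))
# dark bar end columns
g=cv2.cvtColor(im,cv2.COLOR_BGR2GRAY)
print(g[165:218:2,240:270:2])
m=((hsv[:,:,0]<30)&(hsv[:,:,1]>120)&(hsv[:,:,2]>120)).astype(np.uint8); m[:,:115]=0;m[:,165:]=0;m[:140]=0;m[235:]=0
n,_,st,ce=cv2.connectedComponentsWithStats(m)
for i in range(1,n):
    if st[i,4]>20: print(st[i],ce[i],pt(w,ce[i],.036,1))
```

```text
line top [ 0.6488 -0.1082  0.0635]
line bot [ 0.6489 -0.1305  0.0635]
panel [ 0.6482 -0.1372  0.02  ]
plateBR [ 0.7244 -0.2019  0.006 ]
plateTR [0.7213 0.0456 0.006 ]
plateBL [ 0.5059 -0.2033  0.006 ]
f5 [ 0.5734 -0.0424  0.046 ]
f4 [0.5725 0.0015 0.046 ]
s1 [ 0.525  -0.0989  0.036 ]
s2 [ 0.5265 -0.1335  0.036 ]
s3 [ 0.5263 -0.1685  0.036 ]
[[103 103 104 102 107 110 107 106 107 109 108 105 111 192 167]
 [103 104 104 103 105 105  99  97 105 109 110 106 108 106 106]
 [102 104 101  88  78  70  64  63  68  72  82  98 109 106 107]
 [103  96  71  67  64  62  73  92  62  62  65  64  82 104 107]
 [ 83  66  66  65  62  59 100 136  62  60  64  64  63  67  99]
 [ 66  66  66  65  61  58 100 140  59  59  64  64  65  64  65]
 [ 67  65  66  66  63  61 107 151  63  61  62  65  65  64  62]
 [ 66  66  65  64  63  61 158 211  76  62  60  65  63  64  64]
 [ 66  64  65  65  64  60 156 208  76  63  59  62  63  64  63]
 [ 66  66  65  65  63  60 157 208  75  61  59  63  64  65  64]
 [ 66  64  65  63  62  60 152 209  75  62  59  62  64  63  64]
 [ 66  65  66  64  63  60 138 209  75  62  59  63  63  63  62]
 
[... 472 characters left out ...]
4  63  63  58  61  67  80 102]
 [106 106 101  71  62  63  64  63  63  62  60  76 102 107 106]
 [105 106 107 103  74  62  63  62  62  61  75 101 109 185 154]
 [104 106 107 105  74  62  63  62  62  62  75 105 102 171 191]
 [104 106 107 106  73  62  62  62  62  59  77 103 103 102 106]
 [135 139 140 139 116  64  66  66  65  72 128 139 138 137 137]
 [197 201 202 202 202 162 135 136 137 141 173 202 201 201 201]
 [201 204 205 204 209 203 163 164 164 173 205 205 204 204 204]]
[129 150  12  12  51] [134.90196078 155.82352941] [ 0.5269 -0.0994  0.036 ]
[132 182  13  12  78] [137.92307692 187.64102564] [ 0.5257 -0.1338  0.036 ]
[136 212  13  12  79] [142.4556962  217.64556962] [ 0.5262 -0.1687  0.036 ]
```

Call:
drive_tool --moves '[{"x": 0,"y": -0.07,"z": -0.3,"ax": 0,"ay": 0,"az": 0},{"x": 0,"y": -0.07,"z": -0.45,"ax": 0,"ay": 0,"az": 0},{"x": 0,"y": -0.07,"z": -0.55,"ax": 0,"ay": 0,"az": 0},{"x": 0,"y": -0.07,"z": -0.65,"ax": 0,"ay": 0,"az": 0},{"x": 0,"y": -0.07,"z": -0.65,"ax": 0,"ay": 0,"az": 0},{"x": 0,"y": -0.07,"z": -0.65,"ax": 0,"ay": 0,"az": 0}]' --jaw 1

```text
clock: 1.45
tcp_pos: [0.6496, -0.1331, 0.0709]
orientation: [[-0.001, 1.0, 0.0], [1.0, 0.001, -0.0], [-0.0, 0.0, -1.0]]
force: [0.0, -0.6, 1.0]
grip_width: 0.0853
gripper_force: 0.0
```

Call:
drive_tool --moves '[{"x": 0,"y": 0,"z": 0,"ax": 0,"ay": 0,"az": 0},{"x": 0,"y": 0,"z": 0,"ax": 0,"ay": 0,"az": 0},{"x": 0,"y": 0,"z": 0,"ax": 0,"ay": 0,"az": 0},{"x": 0,"y": 0,"z": 0,"ax": 0,"ay": 0,"az": 0},{"x": 0,"y": 0,"z": 0,"ax": 0,"ay": 0,"az": 0},{"x": 0,"y": 0,"z": 0,"ax": 0,"ay": 0,"az": 0},{"x": 0,"y": 0,"z": 0,"ax": 0,"ay": 0,"az": 0},{"x": 0,"y": 0,"z": 0,"ax": 0,"ay": 0,"az": 0},{"x": 0,"y": 0,"z": 0,"ax": 0,"ay": 0,"az": 0},{"x": 0,"y": 0,"z": 0,"ax": 0,"ay": 0,"az": 0},{"x": 0,"y": 0,"z": 0,"ax": 0,"ay": 0,"az": 0},{"x": 0,"y": 0,"z": 0,"ax": 0,"ay": 0,"az": 0}]' --jaw 0

```text
clock: 2.65
tcp_pos: [0.6497, -0.1341, 0.0709]
orientation: [[0.0, 1.0, 0.002], [1.0, -0.0, -0.0], [-0.0, 0.002, -1.0]]
force: [2.1, -0.3, 5.6]
grip_width: 0.0104
gripper_force: 62.2
```

Call:
drive_tool --moves '[{"x": 0,"y": 0,"z": 0,"ax": 0,"ay": 0,"az": -0.1},{"x": 0,"y": 0,"z": 0,"ax": 0,"ay": 0,"az": -0.2},{"x": 0,"y": 0,"z": 0,"ax": 0,"ay": 0,"az": -0.3},{"x": 0,"y": 0,"z": 0,"ax": 0,"ay": 0,"az": -0.4},{"x": 0,"y": 0,"z": 0,"ax": 0,"ay": 0,"az": -0.5},{"x": 0,"y": 0,"z": 0,"ax": 0,"ay": 0,"az": -0.6},{"x": 0,"y": 0,"z": 0,"ax": 0,"ay": 0,"az": -0.7},{"x": 0,"y": 0,"z": 0,"ax": 0,"ay": 0,"az": -0.8},{"x": 0,"y": 0,"z": 0,"ax": 0,"ay": 0,"az": -0.9},{"x": 0,"y": 0,"z": 0,"ax": 0,"ay": 0,"az": -1}]' --jaw 0

```text
clock: 3.65
tcp_pos: [0.6489, -0.1338, 0.071]
orientation: [[0.709, 0.705, -0.0], [0.705, -0.709, 0.0], [-0.0, -0.001, -1.0]]
force: [-0.3, 1.3, 8.0]
grip_width: 0.0102
gripper_force: 62.7
```

Call:
drive_tool --moves '[{"x": 0,"y": 0,"z": 0,"ax": 0,"ay": 0,"az": -0.1},{"x": 0,"y": 0,"z": 0,"ax": 0,"ay": 0,"az": -0.2},{"x": 0,"y": 0,"z": 0,"ax": 0,"ay": 0,"az": -0.3},{"x": 0,"y": 0,"z": 0,"ax": 0,"ay": 0,"az": -0.4},{"x": 0,"y": 0,"z": 0,"ax": 0,"ay": 0,"az": -0.5},{"x": 0,"y": 0,"z": 0,"ax": 0,"ay": 0,"az": -0.6},{"x": 0,"y": 0,"z": 0,"ax": 0,"ay": 0,"az": -0.7},{"x": 0,"y": 0,"z": 0,"ax": 0,"ay": 0,"az": -0.8},{"x": 0,"y": 0,"z": 0,"ax": 0,"ay": 0,"az": -0.9},{"x": 0,"y": 0,"z": 0,"ax": 0,"ay": 0,"az": -1},{"x": 0,"y": 0,"z": 0,"ax": 0,"ay": 0,"az": -1},{"x": 0,"y": 0,"z": 0,"ax": 0,"ay": 0,"az": -1}]' --jaw 0

```text
clock: 4.85
tcp_pos: [0.6485, -0.1328, 0.0709]
orientation: [[1.0, -0.0, -0.001], [-0.0, -1.0, 0.002], [-0.001, -0.002, -1.0]]
force: [-1.7, 3.4, 8.6]
grip_width: 0.0105
gripper_force: 62.8
```

Call:
drive_tool --moves '[{"x": 0,"y": 0,"z": 0,"ax": 0,"ay": 0,"az": 0},{"x": 0,"y": 0,"z": 0,"ax": 0,"ay": 0,"az": 0},{"x": 0,"y": 0,"z": 0,"ax": 0,"ay": 0,"az": 0},{"x": 0,"y": 0,"z": 0,"ax": 0,"ay": 0,"az": 0},{"x": 0,"y": 0,"z": 0.1,"ax": 0,"ay": 0,"az": 0},{"x": 0,"y": 0,"z": 0.3,"ax": 0,"ay": 0,"az": 0},{"x": 0,"y": 0,"z": 0.5,"ax": 0,"ay": 0,"az": 0},{"x": 0,"y": 0,"z": 0.5,"ax": 0,"ay": 0,"az": 0},{"x": 0,"y": 0,"z": 0.5,"ax": 0,"ay": 0,"az": 0}]' --jaw 0.45

```text
clock: 5.75
tcp_pos: [0.65, -0.1344, 0.172]
orientation: [[1.0, -0.0, 0.003], [-0.0, -1.0, -0.001], [0.003, 0.001, -1.0]]
force: [0.4, 0.5, -1.1]
grip_width: 0.0386
gripper_force: 0.0
```

Run:
```python
from h import *
ci,_=shot("wrist","w3",(100,60,420,300)); print(state()["tcp_pos"]); np.save("w3.npy",ci,allow_pickle=True)
```

```text
[ 0.64867089 -0.13405485  0.1700034 ]
```

View pics/w3.png

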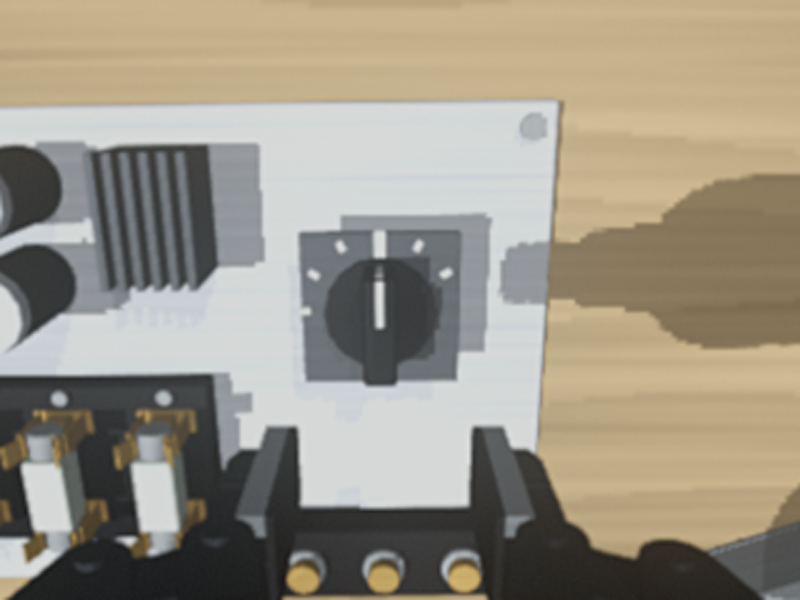

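The knob's pointer line (379,270–328) lines up with the long off mark at (380,240), so the selector is off. Now fuse 5.

Call:
drive_tool --moves '[{"x": -0.2,"y": 0.23,"z": 0,"ax": 0,"ay": 0,"az": 0},{"x": -0.375,"y": 0.4625,"z": 0,"ax": 0,"ay": 0,"az": 0},{"x": -0.375,"y": 0.4625,"z": 0,"ax": 0,"ay": 0,"az": 0},{"x": -0.375,"y": 0.4625,"z": -0.1,"ax": 0,"ay": 0,"az": 0},{"x": -0.375,"y": 0.4625,"z": -0.25,"ax": 0,"ay": 0,"az": 0},{"x": -0.375,"y": 0.4625,"z": -0.35,"ax": 0,"ay": 0,"az": 0},{"x": -0.375,"y": 0.4625,"z": -0.45,"ax": 0,"ay": 0,"az": 0},{"x": -0.375,"y": 0.4625,"z": -0.53,"ax": 0,"ay": 0,"az": 0},{"x": -0.375,"y": 0.4625,"z": -0.6,"ax": 0,"ay": 0,"az": 0},{"x": -0.375,"y": 0.4625,"z": -0.605,"ax": 0,"ay": 0,"az": 0},{"x": -0.375,"y": 0.4625,"z": -0.605,"ax": 0,"ay": 0,"az": 0}]' --jaw 0.4

```text
clock: 6.9
tcp_pos: [0.5738, -0.0416, 0.0488]
orientation: [[1.0, -0.0, -0.001], [-0.0, -1.0, 0.0], [-0.001, -0.0, -1.0]]
force: [-0.3, 0.8, 0.0]
grip_width: 0.0343
gripper_force: 0.0
```

Call:
drive_tool --moves '[{"x": 0,"y": 0,"z": 0,"ax": 0,"ay": 0,"az": 0},{"x": 0,"y": 0,"z": 0,"ax": 0,"ay": 0,"az": 0},{"x": 0,"y": 0,"z": 0,"ax": 0,"ay": 0,"az": 0},{"x": 0,"y": 0,"z": 0,"ax": 0,"ay": 0,"az": 0},{"x": 0,"y": 0,"z": 0,"ax": 0,"ay": 0,"az": 0},{"x": 0,"y": 0,"z": 0,"ax": 0,"ay": 0,"az": 0},{"x": 0,"y": 0,"z": 0,"ax": 0,"ay": 0,"az": 0}]' --jaw 0

```text
clock: 7.6
tcp_pos: [0.5751, -0.0418, 0.0506]
orientation: [[1.0, 0.0, 0.002], [0.0, -1.0, -0.001], [0.002, 0.001, -1.0]]
force: [-0.8, -1.4, 7.1]
grip_width: 0.0145
gripper_force: 60.9
```

Call:
drive_tool --moves '[{"x": 0,"y": 0,"z": 0.02,"ax": 0,"ay": 0,"az": 0},{"x": 0,"y": 0,"z": 0.04,"ax": 0,"ay": 0,"az": 0},{"x": 0,"y": 0,"z": 0.06,"ax": 0,"ay": 0,"az": 0},{"x": 0,"y": 0,"z": 0.08,"ax": 0,"ay": 0,"az": 0},{"x": 0,"y": 0,"z": 0.12,"ax": 0,"ay": 0,"az": 0},{"x": 0,"y": 0,"z": 0.2,"ax": 0,"ay": 0,"az": 0},{"x": 0,"y": 0,"z": 0.35,"ax": 0,"ay": 0,"az": 0},{"x": 0,"y": 0,"z": 0.5,"ax": 0,"ay": 0,"az": 0},{"x": 0,"y": 0,"z": 0.605,"ax": 0,"ay": 0,"az": 0},{"x": 0,"y": 0,"z": 0.605,"ax": 0,"ay": 0,"az": 0}]' --jaw 0

```text
clock: 8.6
tcp_pos: [0.5771, -0.0416, 0.1759]
orientation: [[1.0, 0.0, 0.009], [0.0, -1.0, -0.001], [0.009, 0.001, -1.0]]
force: [-0.4, -1.1, -0.6]
grip_width: 0.0147
gripper_force: 60.0
```

Call:
drive_tool --moves '[{"x": -0.1,"y": -0.25,"z": 0.2,"ax": 0,"ay": 0,"az": 0},{"x": -0.2,"y": -0.5,"z": 0.2,"ax": 0,"ay": 0,"az": 0},{"x": -0.3,"y": -0.75,"z": 0.2,"ax": 0,"ay": 0,"az": 0},{"x": -0.45,"y": -1,"z": 0.2,"ax": 0,"ay": 0,"az": 0},{"x": -0.57,"y": -1,"z": 0.2,"ax": 0,"ay": 0,"az": 0},{"x": -0.57,"y": -1,"z": 0.2,"ax": 0,"ay": 0,"az": 0},{"x": -0.57,"y": -1,"z": 0.2,"ax": 0,"ay": 0,"az": 0},{"x": -0.57,"y": -1,"z": 0.2,"ax": 0,"ay": 0,"az": 0}]' --jaw 0

```text
clock: 9.4
tcp_pos: [0.4603, -0.2409, 0.21]
orientation: [[1.0, 0.0, 0.0], [0.0, -1.0, 0.001], [0.0, -0.001, -1.0]]
force: [0.5, -0.6, -0.0]
grip_width: 0.0145
gripper_force: 60.1
```

Run:
```python
from h import *
ci,_=shot("wrist","w4"); print(state()["tcp_pos"],state()["grip_width"]); np.save("w4.npy",ci,allow_pickle=True)
```

```text
[ 0.4606439  -0.24063644  0.21009818] 0.014917402272726758
```

View pics/w4.png

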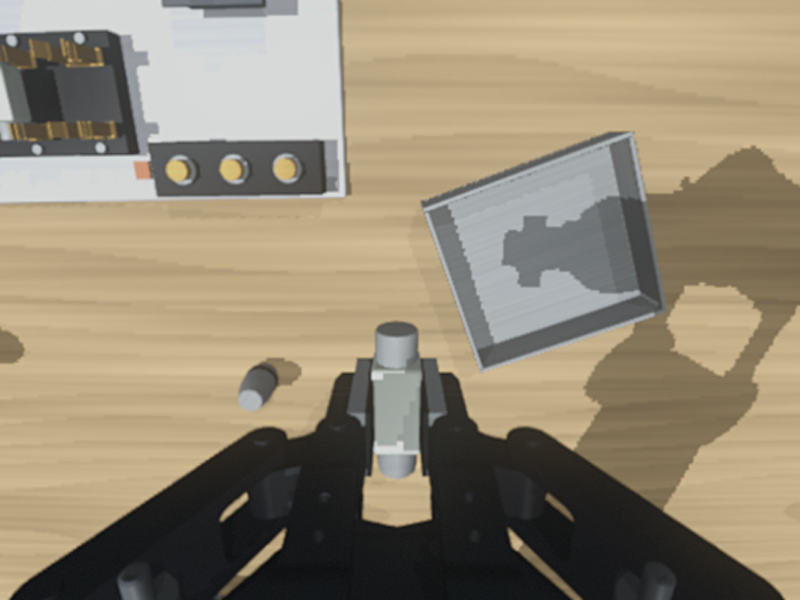

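Fuse 5 is held at (397,400). Tray rim corners are at (424,205), (633,133), (662,308) and (482,368), and the studs at (181,169), (233,169) and (287,167).

Run:
```python
from h import *
w=np.load("w4.npy",allow_pickle=True).item()
C=np.array([pt(w,p,.036) for p in [(424,205),(633,133),(662,308),(482,368)]]);print(C,C.mean(0))
for a in range(4): print(np.linalg.norm(C[a]-C[a-1]), np.degrees(np.arctan2(*(C[a]-C[a-1])[1::-1])))
for p in [(181,169),(233,169),(287,167)]: print(pt(w,p,.036))
c=C.mean(0)[:2]; e=C[0]-C[3]+C[1]-C[2]; a=np.arctan2(e[1],e[0]); print("yaw",a,np.degrees(a))
R=np.array([[np.cos(a),-np.sin(a)],[np.sin(a),np.cos(a)]])
for o in [(-28,-28),(28,-28),(-28,28),(28,28)]: print(o,c+R@np.array(o)/1000)
```

```text
[[ 0.5026 -0.2585  0.036 ]
 [ 0.5482 -0.3891  0.036 ]
 [ 0.4307 -0.43    0.036 ]
 [ 0.3829 -0.3042  0.036 ]] [ 0.4661  -0.34545  0.036  ]
0.12812720242009504 20.896246361615944
0.13833191967149158 -70.75295688236008
0.1244148704938441 -160.8077540150034
0.13457518344776645 110.80519906529388
[ 0.5256 -0.1016  0.036 ]
[ 0.5255 -0.1354  0.036 ]
[ 0.5266 -0.1703  0.036 ]
yaw 0.3500566978274405 20.056771375798714
(-28, -28) [ 0.44940074 -0.38135452]
(28, -28) [ 0.50200452 -0.36214926]
(-28, 28) [ 0.43019548 -0.32875074]
(28, 28) [ 0.48279926 -0.30954548]
```

Call:
drive_tool --moves '[{"x": -0.05,"y": -0.25,"z": -0.1,"ax": 0,"ay": 0,"az": 0},{"x": -0.05,"y": -0.5,"z": -0.3,"ax": 0,"ay": 0,"az": 0},{"x": -0.05,"y": -0.7,"z": -0.4,"ax": 0,"ay": 0,"az": 0},{"x": -0.05,"y": -0.7,"z": -0.5,"ax": 0,"ay": 0,"az": 0},{"x": -0.05,"y": -0.7,"z": -0.6,"ax": 0,"ay": 0,"az": 0},{"x": -0.05,"y": -0.7,"z": -0.7,"ax": 0,"ay": 0,"az": 0},{"x": -0.05,"y": -0.7,"z": -0.8,"ax": 0,"ay": 0,"az": 0},{"x": -0.05,"y": -0.7,"z": -0.88,"ax": 0,"ay": 0,"az": 0},{"x": -0.05,"y": -0.7,"z": -0.88,"ax": 0,"ay": 0,"az": 0},{"x": -0.05,"y": -0.7,"z": -0.88,"ax": 0,"ay": 0,"az": 0}]' --jaw 0

```text
clock: 10.45
tcp_pos: [0.4506, -0.3809, 0.0341]
orientation: [[1.0, 0.001, -0.0], [0.001, -1.0, 0.0], [-0.0, -0.0, -1.0]]
force: [0.3, 0.6, -0.1]
grip_width: 0.0145
gripper_force: 60.1
```

Call:
drive_tool --moves '[{"x": 0,"y": 0,"z": 0,"ax": 0,"ay": 0,"az": 0},{"x": 0,"y": 0,"z": 0,"ax": 0,"ay": 0,"az": 0},{"x": 0,"y": 0,"z": 0,"ax": 0,"ay": 0,"az": 0},{"x": 0,"y": 0,"z": 0,"ax": 0,"ay": 0,"az": 0},{"x": 0,"y": 0,"z": 0,"ax": 0,"ay": 0,"az": 0},{"x": 0,"y": 0,"z": 0.15,"ax": 0,"ay": 0,"az": 0},{"x": 0,"y": 0,"z": 0.35,"ax": 0,"ay": 0,"az": 0},{"x": 0,"y": 0,"z": 0.55,"ax": 0,"ay": 0,"az": 0},{"x": 0,"y": 0,"z": 0.68,"ax": 0,"ay": 0,"az": 0},{"x": 0,"y": 0,"z": 0.68,"ax": 0,"ay": 0,"az": 0}]' --jaw 0.35

```text
clock: 11.45
tcp_pos: [0.4525, -0.3839, 0.1761]
orientation: [[1.0, -0.0, 0.007], [-0.0, -1.0, -0.007], [0.007, 0.007, -1.0]]
force: [0.2, -0.2, -0.4]
grip_width: 0.0299
gripper_force: 0.0
```

Call:
drive_tool --moves '[{"x": 0.1,"y": 0.25,"z": 0,"ax": 0,"ay": 0,"az": 0},{"x": 0.2,"y": 0.5,"z": 0,"ax": 0,"ay": 0,"az": 0},{"x": 0.3,"y": 0.75,"z": 0,"ax": 0,"ay": 0,"az": 0},{"x": 0.4,"y": 1,"z": 0,"ax": 0,"ay": 0,"az": 0}]' --jaw 0.4

```text
clock: 11.85
tcp_pos: [0.5239, -0.194, 0.1691]
orientation: [[1.0, -0.001, -0.001], [-0.001, -1.0, 0.001], [-0.001, -0.001, -1.0]]
force: [1.1, -0.2, -0.8]
grip_width: 0.0343
gripper_force: 0.0
```

Call:
drive_tool --moves '[{"x": 0.05,"y": 0.25,"z": 0,"ax": 0,"ay": 0,"az": 0},{"x": 0.1,"y": 0.5,"z": 0,"ax": 0,"ay": 0,"az": 0},{"x": 0.2,"y": 0.75,"z": 0,"ax": 0,"ay": 0,"az": 0},{"x": 0.2175,"y": 0.92,"z": 0,"ax": 0,"ay": 0,"az": 0},{"x": 0.2175,"y": 0.92,"z": 0,"ax": 0,"ay": 0,"az": 0},{"x": 0.2175,"y": 0.92,"z": -0.1,"ax": 0,"ay": 0,"az": 0},{"x": 0.2175,"y": 0.92,"z": -0.25,"ax": 0,"ay": 0,"az": 0},{"x": 0.2175,"y": 0.92,"z": -0.35,"ax": 0,"ay": 0,"az": 0},{"x": 0.2175,"y": 0.92,"z": -0.45,"ax": 0,"ay": 0,"az": 0},{"x": 0.2175,"y": 0.92,"z": -0.53,"ax": 0,"ay": 0,"az": 0},{"x": 0.2175,"y": 0.92,"z": -0.59,"ax": 0,"ay": 0,"az": 0},{"x": 0.2175,"y": 0.92,"z": -0.59,"ax": 0,"ay": 0,"az": 0},{"x": 0.2175,"y": 0.92,"z": -0.59,"ax": 0,"ay": 0,"az": 0}]' --jaw 0.4

```text
clock: 13.15
tcp_pos: [0.5673, -0.0124, 0.0517]
orientation: [[1.0, -0.0, -0.001], [-0.0, -1.0, -0.0], [-0.001, 0.0, -1.0]]
force: [-0.2, 0.1, -0.4]
grip_width: 0.0339
gripper_force: 0.5
```

Call:
drive_tool --moves '[{"x": 0,"y": 0,"z": 0,"ax": 0,"ay": 0,"az": 0},{"x": 0,"y": 0,"z": 0,"ax": 0,"ay": 0,"az": 0},{"x": 0,"y": 0,"z": 0,"ax": 0,"ay": 0,"az": 0},{"x": 0,"y": 0,"z": 0,"ax": 0,"ay": 0,"az": 0},{"x": 0,"y": 0,"z": 0,"ax": 0,"ay": 0,"az": 0},{"x": 0,"y": 0,"z": 0,"ax": 0,"ay": 0,"az": 0},{"x": 0,"y": 0,"z": 0,"ax": 0,"ay": 0,"az": 0}]' --jaw 0

```text
clock: 13.85
tcp_pos: [0.5677, -0.012, 0.0525]
orientation: [[1.0, 0.0, -0.0], [0.0, -1.0, -0.0], [-0.0, 0.0, -1.0]]
force: [-1.9, -1.3, 3.3]
grip_width: 0.014
gripper_force: 59.2
```

Call:
drive_tool --moves '[{"x": 0,"y": 0,"z": 0.02,"ax": 0,"ay": 0,"az": 0},{"x": 0,"y": 0,"z": 0.04,"ax": 0,"ay": 0,"az": 0},{"x": 0,"y": 0,"z": 0.06,"ax": 0,"ay": 0,"az": 0},{"x": 0,"y": 0,"z": 0.08,"ax": 0,"ay": 0,"az": 0},{"x": 0,"y": 0,"z": 0.12,"ax": 0,"ay": 0,"az": 0},{"x": 0,"y": 0,"z": 0.2,"ax": 0,"ay": 0,"az": 0},{"x": 0,"y": 0,"z": 0.35,"ax": 0,"ay": 0,"az": 0},{"x": 0,"y": 0,"z": 0.5,"ax": 0,"ay": 0,"az": 0},{"x": 0,"y": 0,"z": 0.59,"ax": 0,"ay": 0,"az": 0},{"x": 0,"y": 0,"z": 0.59,"ax": 0,"ay": 0,"az": 0}]' --jaw 0

```text
clock: 14.85
tcp_pos: [0.5708, -0.0116, 0.1748]
orientation: [[1.0, -0.0, 0.009], [-0.0, -1.0, 0.0], [0.009, -0.0, -1.0]]
force: [-0.0, 0.3, -0.3]
grip_width: 0.0139
gripper_force: 59.6
```

Run:
```python
from h import *
ci,_=shot("wrist","w5"); print(state()["tcp_pos"],state()["grip_width"]); np.save("w5.npy",ci,allow_pickle=True)
```

```text
[ 0.56939398 -0.01160107  0.17254867] 0.013762777233374459
```

View pics/w5.png

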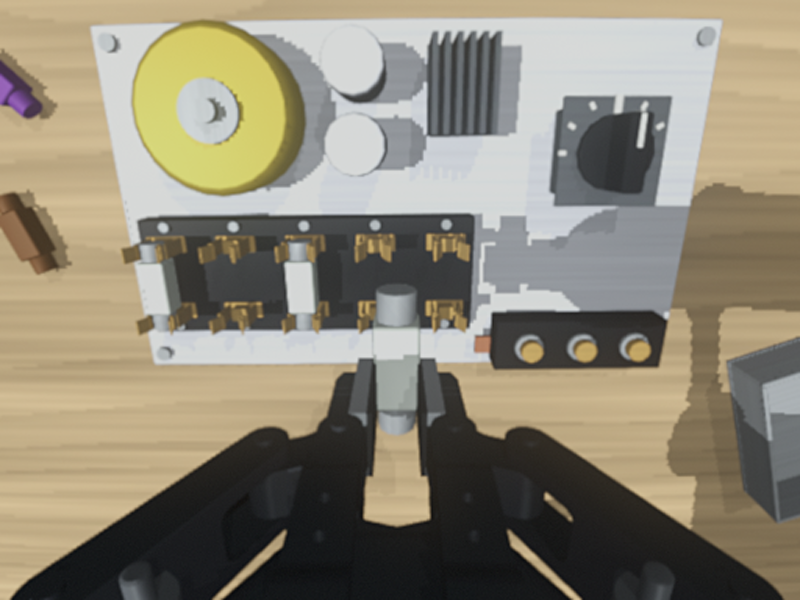

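Fuse 4 is held at (397,350). Only fuses 1 and 3 remain in the clips, at (157,285) and (300,285), and the knob is still at off.

Run:
```python
from h import *
w=np.load("w5.npy",allow_pickle=True).item()
print("tray corner",pt(w,(728,360),.036))
for n,p,z in [("f1",(157,285),.046),("f3",(301,285),.046),("s1",(531,350),.036),("s2",(584,350),.036),("s3",(637,350),.036),("knobline top",(644,113),.0635),("bot",(640,147),.0635),("PL",(92,27),.006),("PR",(721,20),.006),("BL",(154,364),.006)]: print(n,pt(w,p,z))
```

```text
tray corner [ 0.5193 -0.2295  0.036 ]
f1 [0.5732 0.1305 0.046 ]
f3 [0.5734 0.0447 0.046 ]
s1 [ 0.5267 -0.0982  0.036 ]
s2 [ 0.5267 -0.1326  0.036 ]
s3 [ 0.5267 -0.1672  0.036 ]
knobline top [ 0.6674 -0.1326  0.0635]
bot [ 0.6515 -0.1332  0.0635]
PL [0.7189 0.167  0.006 ]
PR [ 0.7232 -0.2003  0.006 ]
BL [0.5001 0.166  0.006 ]
```

Call:
drive_tool --moves '[{"x": -0.1,"y": -0.2,"z": 0,"ax": 0,"ay": 0,"az": 0},{"x": -0.2,"y": -0.4,"z": 0,"ax": 0,"ay": 0,"az": 0},{"x": -0.3,"y": -0.6,"z": 0,"ax": 0,"ay": 0,"az": 0},{"x": -0.33,"y": -0.8,"z": 0,"ax": 0,"ay": 0,"az": 0},{"x": -0.33,"y": -1,"z": 0,"ax": 0,"ay": 0,"az": 0},{"x": -0.33,"y": -1,"z": 0,"ax": 0,"ay": 0,"az": 0}]' --jaw 0

```text
clock: 15.5
tcp_pos: [0.5008, -0.2155, 0.1689]
orientation: [[1.0, -0.004, -0.001], [-0.004, -1.0, -0.001], [-0.001, 0.001, -1.0]]
force: [0.8, 0.1, -0.5]
grip_width: 0.0141
gripper_force: 59.6
```

Call:
drive_tool --moves '[{"x": 0,"y": -0.2,"z": 0,"ax": 0,"ay": 0,"az": 0},{"x": 0,"y": -0.4,"z": 0,"ax": 0,"ay": 0,"az": 0},{"x": 0,"y": -0.6,"z": 0,"ax": 0,"ay": 0,"az": 0},{"x": 0,"y": -0.75,"z": -0.1,"ax": 0,"ay": 0,"az": 0},{"x": 0,"y": -0.75,"z": -0.2,"ax": 0,"ay": 0,"az": 0},{"x": 0,"y": -0.75,"z": -0.3,"ax": 0,"ay": 0,"az": 0},{"x": 0,"y": -0.75,"z": -0.4,"ax": 0,"ay": 0,"az": 0},{"x": 0,"y": -0.75,"z": -0.5,"ax": 0,"ay": 0,"az": 0},{"x": 0,"y": -0.75,"z": -0.6,"ax": 0,"ay": 0,"az": 0},{"x": 0,"y": -0.75,"z": -0.68,"ax": 0,"ay": 0,"az": 0},{"x": 0,"y": -0.75,"z": -0.68,"ax": 0,"ay": 0,"az": 0},{"x": 0,"y": -0.75,"z": -0.68,"ax": 0,"ay": 0,"az": 0}]' --jaw 0

```text
clock: 16.7
tcp_pos: [0.501, -0.3606, 0.0328]
orientation: [[1.0, 0.0, -0.002], [0.0, -1.0, 0.002], [-0.002, -0.002, -1.0]]
force: [-2.0, -0.2, -1.4]
grip_width: 0.0138
gripper_force: 67.6
```

Call:
drive_tool --moves '[{"x": 0,"y": 0,"z": 0,"ax": 0,"ay": 0,"az": 0},{"x": 0,"y": 0,"z": 0,"ax": 0,"ay": 0,"az": 0},{"x": 0,"y": 0,"z": 0,"ax": 0,"ay": 0,"az": 0},{"x": 0,"y": 0,"z": 0,"ax": 0,"ay": 0,"az": 0},{"x": 0,"y": 0,"z": 0,"ax": 0,"ay": 0,"az": 0},{"x": 0,"y": 0,"z": 0.15,"ax": 0,"ay": 0,"az": 0},{"x": 0,"y": 0,"z": 0.35,"ax": 0,"ay": 0,"az": 0},{"x": 0,"y": 0,"z": 0.55,"ax": 0,"ay": 0,"az": 0},{"x": 0,"y": 0,"z": 0.68,"ax": 0,"ay": 0,"az": 0},{"x": 0,"y": 0,"z": 0.68,"ax": 0,"ay": 0,"az": 0},{"x": 0,"y": 0,"z": 0.68,"ax": 0,"ay": 0,"az": 0}]' --jaw 0.35

```text
clock: 17.8
tcp_pos: [0.5021, -0.3621, 0.1712]
orientation: [[1.0, -0.0, 0.002], [-0.0, -1.0, -0.001], [0.002, 0.001, -1.0]]
force: [-1.1, -0.1, -0.9]
grip_width: 0.0298
gripper_force: 0.0
```

Call:
drive_tool --moves '[{"x": -0.2,"y": 0.1,"z": 0.2,"ax": 0,"ay": 0,"az": 0},{"x": -0.2,"y": 0.1,"z": 0.3,"ax": 0,"ay": 0,"az": 0},{"x": -0.2,"y": 0.1,"z": 0.3,"ax": 0,"ay": 0,"az": 0},{"x": -0.2,"y": 0.1,"z": 0.3,"ax": 0,"ay": 0,"az": 0}]' --jaw 0.4

```text
clock: 18.2
tcp_pos: [0.4614, -0.3415, 0.2292]
orientation: [[1.0, -0.0, -0.001], [-0.0, -1.0, 0.001], [-0.001, -0.001, -1.0]]
force: [0.8, -0.5, -0.3]
grip_width: 0.0341
gripper_force: 0.0
```

Run:
```python
from h import *
ci,_=shot("wrist","w6"); print(state()["tcp_pos"],state()["grip_width"]); np.save("w6.npy",ci,allow_pickle=True)
```

```text
[ 0.46115649 -0.34129129  0.22838903] 0.03405943623530527
```

View pics/w6.png

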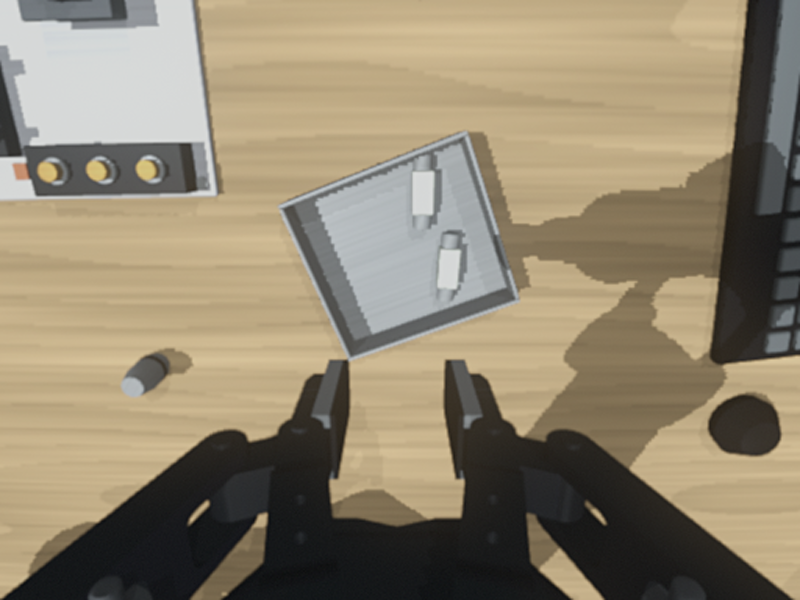

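Both fuses lie in the tray, at (424,190) and (450,265). The tray corners are now at (282,207), (468,133), (518,297) and (349,356).

Run:
```python
from h import *
w=np.load("w6.npy",allow_pickle=True).item()
C=np.array([pt(w,p,.036) for p in [(282,207),(468,133),(518,297),(349,356)]]);print(C,C.mean(0))
c=C.mean(0)[:2]; e=C[0]-C[3]+C[1]-C[2]; a=np.arctan2(e[1],e[0]); print("yaw",np.degrees(a))
R=np.array([[np.cos(a),-np.sin(a)],[np.sin(a),np.cos(a)]])
for o in [(-22,27),(25,28),(0,28),(0,10)]: print(o,c+R@np.array(o)/1000)
for p in [(424,190),(450,265)]: q=pt(w,p,.02); print(q,R.T@(q[:2]-c))
for p in [(48,171),(98,170),(149,169)]: print(pt(w,p,.036))
```

```text
[[ 0.4995 -0.2609  0.036 ]
 [ 0.5486 -0.3887  0.036 ]
 [ 0.433  -0.4322  0.036 ]
 [ 0.3837 -0.3041  0.036 ]] [ 0.4662   -0.346475  0.036   ]
yaw 20.53976261323552
(-22, 27) [ 0.43612542 -0.32891028]
(25, 28) [ 0.47978672 -0.31148356]
(0, 28) [ 0.45637599 -0.32025499]
(0, 10) [ 0.46269143 -0.33711071]
[ 0.5096 -0.3611  0.02  ] [ 0.03550973 -0.02892248]
[ 0.4533 -0.3822  0.02  ] [-0.02461431 -0.02892786]
[ 0.525 -0.099  0.036]
[ 0.5253 -0.1348  0.036 ]
[ 0.5257 -0.1709  0.036 ]
```

The tray is where it was. Next is fuse 3.

Call:
drive_tool --moves '[{"x": 0.1,"y": 0.2,"z": -0.1,"ax": 0,"ay": 0,"az": 0},{"x": 0.2,"y": 0.4,"z": -0.2,"ax": 0,"ay": 0,"az": 0},{"x": 0.3,"y": 0.6,"z": -0.3,"ax": 0,"ay": 0,"az": 0},{"x": 0.3,"y": 0.8,"z": -0.3,"ax": 0,"ay": 0,"az": 0},{"x": 0.3,"y": 1,"z": -0.3,"ax": 0,"ay": 0,"az": 0},{"x": 0.3,"y": 1,"z": -0.3,"ax": 0,"ay": 0,"az": 0},{"x": 0.3,"y": 1,"z": -0.3,"ax": 0,"ay": 0,"az": 0}]' --jaw 0.4

```text
clock: 18.95
tcp_pos: [0.5211, -0.1408, 0.1684]
orientation: [[1.0, 0.003, -0.003], [0.003, -1.0, 0.0], [-0.003, -0.0, -1.0]]
force: [-0.2, -0.5, -1.0]
grip_width: 0.0342
gripper_force: 0.0
```

Call:
drive_tool --moves '[{"x": 0.05,"y": 0.2,"z": 0,"ax": 0,"ay": 0,"az": 0},{"x": 0.1,"y": 0.4,"z": 0,"ax": 0,"ay": 0,"az": 0},{"x": 0.2,"y": 0.6,"z": 0,"ax": 0,"ay": 0,"az": 0},{"x": 0.26,"y": 0.8,"z": 0,"ax": 0,"ay": 0,"az": 0},{"x": 0.26,"y": 0.934,"z": 0,"ax": 0,"ay": 0,"az": 0},{"x": 0.26,"y": 0.934,"z": 0,"ax": 0,"ay": 0,"az": 0},{"x": 0.26,"y": 0.934,"z": 0,"ax": 0,"ay": 0,"az": 0},{"x": 0.26,"y": 0.934,"z": -0.2,"ax": 0,"ay": 0,"az": 0},{"x": 0.26,"y": 0.934,"z": -0.3,"ax": 0,"ay": 0,"az": 0},{"x": 0.26,"y": 0.934,"z": -0.3,"ax": 0,"ay": 0,"az": 0}]' --jaw 0.4

```text
clock: 19.95
tcp_pos: [0.5706, 0.0427, 0.1062]
orientation: [[1.0, -0.002, -0.008], [-0.002, -1.0, -0.001], [-0.008, 0.001, -1.0]]
force: [-1.6, -0.2, -0.3]
grip_width: 0.0341
gripper_force: 0.0
```

Call:
drive_tool --moves '[{"x": 0,"y": 0,"z": -0.1,"ax": 0,"ay": 0,"az": 0},{"x": 0,"y": 0,"z": -0.18,"ax": 0,"ay": 0,"az": 0},{"x": 0,"y": 0,"z": -0.24,"ax": 0,"ay": 0,"az": 0},{"x": 0,"y": 0,"z": -0.285,"ax": 0,"ay": 0,"az": 0},{"x": 0,"y": 0,"z": -0.285,"ax": 0,"ay": 0,"az": 0},{"x": 0,"y": 0,"z": -0.285,"ax": 0,"ay": 0,"az": 0}]' --jaw 0.4

```text
clock: 20.55
tcp_pos: [0.5739, 0.045, 0.0534]
orientation: [[1.0, 0.0, 0.0], [0.0, -1.0, -0.0], [0.0, 0.0, -1.0]]
force: [-0.8, 0.3, -0.4]
grip_width: 0.0345
gripper_force: 0.0
```

Call:
drive_tool --moves '[{"x": 0,"y": 0,"z": 0,"ax": 0,"ay": 0,"az": 0},{"x": 0,"y": 0,"z": 0,"ax": 0,"ay": 0,"az": 0},{"x": 0,"y": 0,"z": 0,"ax": 0,"ay": 0,"az": 0},{"x": 0,"y": 0,"z": 0,"ax": 0,"ay": 0,"az": 0},{"x": 0,"y": 0,"z": 0,"ax": 0,"ay": 0,"az": 0},{"x": 0,"y": 0,"z": 0,"ax": 0,"ay": 0,"az": 0},{"x": 0,"y": 0,"z": 0,"ax": 0,"ay": 0,"az": 0}]' --jaw 0

```text
clock: 21.25
tcp_pos: [0.5746, 0.0451, 0.0543]
orientation: [[1.0, 0.0, 0.002], [0.0, -1.0, 0.0], [0.002, -0.0, -1.0]]
force: [-1.0, -0.4, 6.2]
grip_width: 0.0144
gripper_force: 61.0
```

Call:
drive_tool --moves '[{"x": 0,"y": 0,"z": 0.02,"ax": 0,"ay": 0,"az": 0},{"x": 0,"y": 0,"z": 0.04,"ax": 0,"ay": 0,"az": 0},{"x": 0,"y": 0,"z": 0.06,"ax": 0,"ay": 0,"az": 0},{"x": 0,"y": 0,"z": 0.08,"ax": 0,"ay": 0,"az": 0},{"x": 0,"y": 0,"z": 0.12,"ax": 0,"ay": 0,"az": 0},{"x": 0,"y": 0,"z": 0.2,"ax": 0,"ay": 0,"az": 0},{"x": 0,"y": 0,"z": 0.35,"ax": 0,"ay": 0,"az": 0},{"x": 0,"y": 0,"z": 0.5,"ax": 0,"ay": 0,"az": 0},{"x": 0,"y": 0,"z": 0.59,"ax": 0,"ay": 0,"az": 0},{"x": 0,"y": 0,"z": 0.59,"ax": 0,"ay": 0,"az": 0},{"x": 0,"y": 0,"z": 0.59,"ax": 0,"ay": 0,"az": 0}]' --jaw 0

```text
clock: 22.35
tcp_pos: [0.574, 0.0449, 0.1722]
orientation: [[1.0, -0.0, 0.002], [-0.0, -1.0, 0.0], [0.002, -0.0, -1.0]]
force: [-0.7, -0.5, -0.3]
grip_width: 0.0146
gripper_force: 60.2
```

Call:
drive_tool --moves '[{"x": -0.1,"y": -0.2,"z": 0,"ax": 0,"ay": 0,"az": 0},{"x": -0.2,"y": -0.4,"z": 0,"ax": 0,"ay": 0,"az": 0},{"x": -0.3,"y": -0.6,"z": 0,"ax": 0,"ay": 0,"az": 0},{"x": -0.4,"y": -0.8,"z": 0,"ax": 0,"ay": 0,"az": 0},{"x": -0.4675,"y": -1,"z": 0,"ax": 0,"ay": 0,"az": 0},{"x": -0.4675,"y": -1,"z": 0,"ax": 0,"ay": 0,"az": 0},{"x": -0.4675,"y": -1,"z": 0,"ax": 0,"ay": 0,"az": 0},{"x": -0.4675,"y": -1,"z": 0,"ax": 0,"ay": 0,"az": 0}]' --jaw 0

```text
clock: 23.15
tcp_pos: [0.4799, -0.1541, 0.1703]
orientation: [[1.0, 0.0, -0.002], [0.0, -1.0, 0.001], [-0.002, -0.001, -1.0]]
force: [-0.3, 0.2, 0.2]
grip_width: 0.014
gripper_force: 60.1
```

```bash
cat >> h.py <<'E'
def tray(ci,im):
    hsv=cv2.cvtColor(im,cv2.COLOR_BGR2HSV); m=((hsv[:,:,1]<50)&(hsv[:,:,2]>40)).astype(np.uint8)
    o,_,st,ce=cv2.connectedComponentsWithStats(m)
    for i in range(1,o):
        if st[i,4]>3000:
            cs,_=cv2.findContours((_==i).astype(np.uint8),0,2); h=cv2.convexHull(max(cs,key=cv2.contourArea)); a=cv2.approxPolyDP(h,5,True)[:,0]
            print(st[i],[pt(ci,p,.036,1)[:2].tolist() for p in a])
E
python3 - <<'E'
from h import *
for n in "w4","w5","w6":
    print(n); tray(np.load(n+".npy",allow_pickle=True).item(),cv2.imread(f"raw_{n}.png"))
ci,im=shot("wrist","w7"); print("now",state()["tcp_pos"]); np.save("w7.npy",ci,allow_pickle=True); tray(ci,im)
E
```

```text
w4
[    0     0   222   131 26005] [[0.62, -0.2064], [0.5076, -0.2062], [0.5043, 0.0252], [0.6232, -0.0067]]Traceback (most recent call last):
  File "<stdin>", line 3, in <module>
  File "h.py", line 22, in tray
    cs,_=cv2.findContours((_==i).astype(np.uint8),0,2); h=cv2.convexHull(max(cs,key=cv2.contourArea)); a=cv2.approxPolyDP(h,5,True)[:,0]
         ~~~~~~~~~~~~~~~~^^^^^^^^^^^^^^^^^^^^^^^^^^^^^
cv2.error: OpenCV(4.12.0) /io/opencv/modules/imgproc/src/contours_new.cpp:332: error: (-2:Unspecified error) in function 'static std::shared_ptr<ContourScanner_> ContourScanner_::create(cv::ContourDataStorage<cv::Point_<int>, 1024, 0>::storage_t&, cv::ContourDataStorage<signed char, 1024, 0>::storage_t&, cv::Mat, int, int, cv::Point)'
> Modes other than RETR_FLOODFILL and RETR_CCOMP support only CV_8UC1 images (expected: 'img.type() == CV_8UC1'), where
>     'img.type()' is 24 (CV_8UC4)
> must be equal to
>     'CV_8UC1' is 0 (CV_8UC1)
```

```bash
sed -i 's/o,_,st,ce=cv2/o,lab,st,ce=cv2/; s/(_==i)/(lab==i)/' h.py
python3 - <<'E'
from h import *
for n in "w4","w5","w6":
    print(n); tray(np.load(n+".npy",allow_pickle=True).item(),cv2.imread(f"raw_{n}.png"))
ci,im=shot("wrist","w7"); print("now",state()["tcp_pos"]); np.save("w7.npy",ci,allow_pickle=True); tray(ci,im)
E
```

```text
w4
[    0     0   222   131 26005] [[0.62, -0.2064], [0.5076, -0.2062], [0.5043, 0.0252], [0.6232, -0.0067]]
[  270    84   157   155 16082] [[0.549, -0.388], [0.4283, -0.4334], [0.3794, -0.3041], [0.5046, -0.2573]]
[ 200  206  123  101 5737] [[0.3205, -0.1747], [0.4146, -0.2265], [0.4195, -0.2445], [0.3075, -0.3264], [0.2811, -0.2389], [0.2841, -0.2146]]
w5
[   57    11   406   294 71573] [[0.7161, -0.1811], [0.5163, -0.1821], [0.4279, -0.0345], [0.4278, 0.0102], [0.5167, 0.1477], [0.7126, 0.1488]]
[ 465  216   47  119 4295] [[0.535, -0.2733], [0.3866, -0.3188], [0.3809, -0.303], [0.413, -0.2683], [0.5184, -0.2289]]
w6
[    0     0   140   129 16243] [[0.6268, -0.2159], [0.5086, -0.2164], [0.5051, -0.0588], [0.6295, -0.0923]]
[ 475    0   37  138 3640] [[0.63, -0.5927], [0.5201, -0.6228], [0.4971, -0.6142], [0.4958, -0.5995], [0.5414, -0.5768], [0.6197, -0.5676]]
[  177    84   156   148 14120] [[0.5496, -0.3883], [0.4291, -0.4333], [0.3791, -0.3025], [0.4998, -0.2573]]
now [ 0.48022016 -0.15386369  0.17052585]
[    0     0   311   155 42155] [[0.6287, -0.1976], [0.5102, -0.1976], [0.5066, 0.0821], [0.6229, 0.0502], [0.6311, 0.0381]]
[  355   105   157   168 19121] [[0.5497, -0.3801], [0.4235, -0.4176], [0.3812, -0.3027], [0.402, -0.2856], [0.5077, -0.246], [0.551, -0.3569]]
[ 193  204  125  101 5100] [[0.3671, -0.0892], [0.4543, -0.1427], [0.4575, -0.1572], [0.3546, -0.2229], [0.3384, -0.1766], [0.3382, -0.1314]]
```

Call:
drive_tool --moves '[{"x": 0,"y": -0.2,"z": 0,"ax": 0,"ay": 0,"az": 0},{"x": 0,"y": -0.4,"z": 0,"ax": 0,"ay": 0,"az": 0},{"x": 0,"y": -0.6,"z": 0,"ax": 0,"ay": 0,"az": 0},{"x": 0,"y": -0.785,"z": -0.05,"ax": 0,"ay": 0,"az": 0},{"x": 0,"y": -0.785,"z": -0.2,"ax": 0,"ay": 0,"az": 0},{"x": 0,"y": -0.785,"z": -0.3,"ax": 0,"ay": 0,"az": 0},{"x": 0,"y": -0.785,"z": -0.4,"ax": 0,"ay": 0,"az": 0},{"x": 0,"y": -0.785,"z": -0.5,"ax": 0,"ay": 0,"az": 0},{"x": 0,"y": -0.785,"z": -0.6,"ax": 0,"ay": 0,"az": 0},{"x": 0,"y": -0.785,"z": -0.675,"ax": 0,"ay": 0,"az": 0},{"x": 0,"y": -0.785,"z": -0.675,"ax": 0,"ay": 0,"az": 0},{"x": 0,"y": -0.785,"z": -0.675,"ax": 0,"ay": 0,"az": 0}]' --jaw 0

```text
clock: 24.4
tcp_pos: [0.4807, -0.3114, 0.0361]
orientation: [[1.0, 0.001, -0.0], [0.001, -1.0, 0.0], [-0.0, -0.0, -1.0]]
force: [0.1, -0.2, -0.3]
grip_width: 0.0146
gripper_force: 60.2
```

Call:
drive_tool --moves '[{"x": 0,"y": 0,"z": 0,"ax": 0,"ay": 0,"az": 0},{"x": 0,"y": 0,"z": 0,"ax": 0,"ay": 0,"az": 0},{"x": 0,"y": 0,"z": 0,"ax": 0,"ay": 0,"az": 0},{"x": 0,"y": 0,"z": 0,"ax": 0,"ay": 0,"az": 0},{"x": 0,"y": 0,"z": 0,"ax": 0,"ay": 0,"az": 0},{"x": 0,"y": 0,"z": 0.15,"ax": 0,"ay": 0,"az": 0},{"x": 0,"y": 0,"z": 0.35,"ax": 0,"ay": 0,"az": 0},{"x": 0,"y": 0,"z": 0.55,"ax": 0,"ay": 0,"az": 0},{"x": 0,"y": 0,"z": 0.675,"ax": 0,"ay": 0,"az": 0},{"x": 0,"y": 0,"z": 0.675,"ax": 0,"ay": 0,"az": 0},{"x": 0,"y": 0,"z": 0.675,"ax": 0,"ay": 0,"az": 0}]' --jaw 0.35

```text
clock: 25.5
tcp_pos: [0.4805, -0.3122, 0.172]
orientation: [[1.0, -0.0, 0.001], [-0.0, -1.0, -0.001], [0.001, 0.001, -1.0]]
force: [0.2, -0.7, -0.3]
grip_width: 0.0299
gripper_force: 0.0
```

Call:
drive_tool --moves '[{"x": 0.1,"y": 0.2,"z": 0,"ax": 0,"ay": 0,"az": 0},{"x": 0.2,"y": 0.4,"z": 0,"ax": 0,"ay": 0,"az": 0},{"x": 0.3,"y": 0.6,"z": 0,"ax": 0,"ay": 0,"az": 0},{"x": 0.4,"y": 0.8,"z": 0,"ax": 0,"ay": 0,"az": 0},{"x": 0.46,"y": 1,"z": 0,"ax": 0,"ay": 0,"az": 0},{"x": 0.46,"y": 1,"z": 0,"ax": 0,"ay": 0,"az": 0},{"x": 0.46,"y": 1,"z": 0,"ax": 0,"ay": 0,"az": 0},{"x": 0.46,"y": 1,"z": 0,"ax": 0,"ay": 0,"az": 0}]' --jaw 0.4

```text
clock: 26.3
tcp_pos: [0.5712, -0.1124, 0.1698]
orientation: [[1.0, -0.0, -0.003], [-0.0, -1.0, 0.0], [-0.003, -0.0, -1.0]]
force: [-0.3, -0.2, -0.8]
grip_width: 0.0339
gripper_force: 0.0
```

Call:
drive_tool --moves '[{"x": 0,"y": 0.2,"z": 0,"ax": 0,"ay": 0,"az": 0},{"x": 0,"y": 0.4,"z": 0,"ax": 0,"ay": 0,"az": 0},{"x": 0,"y": 0.6,"z": 0,"ax": 0,"ay": 0,"az": 0},{"x": 0,"y": 0.8,"z": 0,"ax": 0,"ay": 0,"az": 0},{"x": 0,"y": 1,"z": 0,"ax": 0,"ay": 0,"az": 0},{"x": 0,"y": 1,"z": 0,"ax": 0,"ay": 0,"az": 0},{"x": 0,"y": 1,"z": 0,"ax": 0,"ay": 0,"az": 0}]' --jaw 0.4

```text
clock: 27.0
tcp_pos: [0.572, 0.0872, 0.1708]
orientation: [[1.0, 0.0, -0.001], [0.0, -1.0, -0.001], [-0.001, 0.001, -1.0]]
force: [0.1, -0.2, -0.8]
grip_width: 0.0342
gripper_force: 0.0
```

Call:
drive_tool --moves '[{"x": 0,"y": 0.2175,"z": 0,"ax": 0,"ay": 0,"az": 0},{"x": 0,"y": 0.2175,"z": 0,"ax": 0,"ay": 0,"az": 0},{"x": 0,"y": 0.2175,"z": -0.1,"ax": 0,"ay": 0,"az": 0},{"x": 0,"y": 0.2175,"z": -0.2,"ax": 0,"ay": 0,"az": 0},{"x": 0,"y": 0.2175,"z": -0.3,"ax": 0,"ay": 0,"az": 0},{"x": 0,"y": 0.2175,"z": -0.3,"ax": 0,"ay": 0,"az": 0},{"x": 0,"y": 0.2175,"z": -0.3,"ax": 0,"ay": 0,"az": 0}]' --jaw 0.4

```text
clock: 27.7
tcp_pos: [0.5721, 0.1297, 0.111]
orientation: [[1.0, -0.002, -0.001], [-0.002, -1.0, -0.001], [-0.001, 0.001, -1.0]]
force: [0.5, -0.1, 0.2]
grip_width: 0.0339
gripper_force: 0.0
```

Call:
drive_tool --moves '[{"x": 0,"y": 0.005,"z": -0.1,"ax": 0,"ay": 0,"az": 0},{"x": 0,"y": 0.005,"z": -0.18,"ax": 0,"ay": 0,"az": 0},{"x": 0,"y": 0.005,"z": -0.24,"ax": 0,"ay": 0,"az": 0},{"x": 0,"y": 0.005,"z": -0.285,"ax": 0,"ay": 0,"az": 0},{"x": 0,"y": 0.005,"z": -0.285,"ax": 0,"ay": 0,"az": 0},{"x": 0,"y": 0.005,"z": -0.285,"ax": 0,"ay": 0,"az": 0}]' --jaw 0.4

```text
clock: 28.3
tcp_pos: [0.5724, 0.1325, 0.0543]
orientation: [[1.0, 0.0, -0.0], [0.0, -1.0, -0.0], [-0.0, 0.0, -1.0]]
force: [0.0, 0.3, -0.4]
grip_width: 0.0345
gripper_force: 0.0
```

Call:
drive_tool --moves '[{"x": 0,"y": 0,"z": 0,"ax": 0,"ay": 0,"az": 0},{"x": 0,"y": 0,"z": 0,"ax": 0,"ay": 0,"az": 0},{"x": 0,"y": 0,"z": 0,"ax": 0,"ay": 0,"az": 0},{"x": 0,"y": 0,"z": 0,"ax": 0,"ay": 0,"az": 0},{"x": 0,"y": 0,"z": 0,"ax": 0,"ay": 0,"az": 0},{"x": 0,"y": 0,"z": 0,"ax": 0,"ay": 0,"az": 0},{"x": 0,"y": 0,"z": 0,"ax": 0,"ay": 0,"az": 0}]' --jaw 0

```text
clock: 29.0
tcp_pos: [0.573, 0.1328, 0.0553]
orientation: [[1.0, 0.0, 0.002], [0.0, -1.0, 0.0], [0.002, -0.0, -1.0]]
force: [-0.9, -0.1, 6.5]
grip_width: 0.0148
gripper_force: 60.9
```

Call:
drive_tool --moves '[{"x": 0,"y": 0,"z": 0.02,"ax": 0,"ay": 0,"az": 0},{"x": 0,"y": 0,"z": 0.04,"ax": 0,"ay": 0,"az": 0},{"x": 0,"y": 0,"z": 0.06,"ax": 0,"ay": 0,"az": 0},{"x": 0,"y": 0,"z": 0.08,"ax": 0,"ay": 0,"az": 0},{"x": 0,"y": 0,"z": 0.12,"ax": 0,"ay": 0,"az": 0},{"x": 0,"y": 0,"z": 0.2,"ax": 0,"ay": 0,"az": 0},{"x": 0,"y": 0,"z": 0.35,"ax": 0,"ay": 0,"az": 0},{"x": 0,"y": 0,"z": 0.5,"ax": 0,"ay": 0,"az": 0},{"x": 0,"y": 0,"z": 0.59,"ax": 0,"ay": 0,"az": 0},{"x": 0,"y": 0,"z": 0.59,"ax": 0,"ay": 0,"az": 0},{"x": 0,"y": 0,"z": 0.59,"ax": 0,"ay": 0,"az": 0}]' --jaw 0

```text
clock: 30.1
tcp_pos: [0.5725, 0.1324, 0.1732]
orientation: [[1.0, -0.0, 0.002], [-0.0, -1.0, 0.0], [0.002, -0.0, -1.0]]
force: [-0.1, 0.4, -0.9]
grip_width: 0.0144
gripper_force: 60.1
```

Call:
drive_tool --moves '[{"x": 0,"y": -0.2,"z": 0,"ax": 0,"ay": 0,"az": 0},{"x": 0,"y": -0.4,"z": 0,"ax": 0,"ay": 0,"az": 0},{"x": 0,"y": -0.6,"z": 0,"ax": 0,"ay": 0,"az": 0},{"x": 0,"y": -0.8,"z": 0,"ax": 0,"ay": 0,"az": 0},{"x": 0,"y": -1,"z": 0,"ax": 0,"ay": 0,"az": 0},{"x": 0,"y": -1,"z": 0,"ax": 0,"ay": 0,"az": 0},{"x": 0,"y": -1,"z": 0,"ax": 0,"ay": 0,"az": 0}]' --jaw 0

```text
clock: 30.8
tcp_pos: [0.571, -0.0683, 0.1705]
orientation: [[1.0, -0.003, -0.003], [-0.003, -1.0, 0.001], [-0.003, -0.001, -1.0]]
force: [0.6, 0.5, -1.1]
grip_width: 0.0146
gripper_force: 60.1
```

Call:
drive_tool --moves '[{"x": -0.2,"y": -0.1,"z": 0.1,"ax": 0,"ay": 0,"az": 0},{"x": -0.4,"y": -0.3,"z": 0.2,"ax": 0,"ay": 0,"az": 0},{"x": -0.56,"y": -0.5,"z": 0.2,"ax": 0,"ay": 0,"az": 0},{"x": -0.56,"y": -0.6,"z": 0.2,"ax": 0,"ay": 0,"az": 0},{"x": -0.56,"y": -0.6,"z": 0.2,"ax": 0,"ay": 0,"az": 0},{"x": -0.56,"y": -0.6,"z": 0.2,"ax": 0,"ay": 0,"az": 0}]' --jaw 0

```text
clock: 31.4
tcp_pos: [0.46, -0.1866, 0.2117]
orientation: [[1.0, -0.0, -0.001], [-0.0, -1.0, 0.001], [-0.001, -0.001, -1.0]]
force: [-1.0, 0.2, -0.8]
grip_width: 0.0143
gripper_force: 60.1
```

Run:
```python
from h import *
ci,im=shot("wrist","w8"); print("now",state()["tcp_pos"]); np.save("w8.npy",ci,allow_pickle=True); tray(ci,im)
```

```text
now [ 0.46027235 -0.18620876  0.21161503]
[    0     0   271   131 31138] [[0.6199, -0.201], [0.508, -0.202], [0.5038, 0.081], [0.6233, 0.0478]]
[  316    83   158   154 16473] [[0.5501, -0.3877], [0.4295, -0.4337], [0.3806, -0.3039], [0.5051, -0.2503], [0.5489, -0.3656]]
[ 198  202  121  103 5754] [[0.3736, -0.1233], [0.4208, -0.1744], [0.422, -0.1946], [0.2995, -0.2679], [0.2823, -0.2126], [0.2821, -0.16], [0.3158, -0.1197]]
```

Call:
drive_tool --moves '[{"x": -0.12,"y": -0.2,"z": 0,"ax": 0,"ay": 0,"az": 0},{"x": -0.12,"y": -0.4,"z": -0.1,"ax": 0,"ay": 0,"az": 0},{"x": -0.12,"y": -0.6,"z": -0.2,"ax": 0,"ay": 0,"az": 0},{"x": -0.12,"y": -0.71,"z": -0.3,"ax": 0,"ay": 0,"az": 0},{"x": -0.12,"y": -0.71,"z": -0.4,"ax": 0,"ay": 0,"az": 0},{"x": -0.12,"y": -0.71,"z": -0.5,"ax": 0,"ay": 0,"az": 0},{"x": -0.12,"y": -0.71,"z": -0.6,"ax": 0,"ay": 0,"az": 0},{"x": -0.12,"y": -0.71,"z": -0.7,"ax": 0,"ay": 0,"az": 0},{"x": -0.12,"y": -0.71,"z": -0.8,"ax": 0,"ay": 0,"az": 0},{"x": -0.12,"y": -0.71,"z": -0.87,"ax": 0,"ay": 0,"az": 0},{"x": -0.12,"y": -0.71,"z": -0.87,"ax": 0,"ay": 0,"az": 0},{"x": -0.12,"y": -0.71,"z": -0.87,"ax": 0,"ay": 0,"az": 0}]' --jaw 0

```text
clock: 32.65
tcp_pos: [0.4368, -0.3288, 0.0381]
orientation: [[1.0, 0.001, -0.0], [0.001, -1.0, 0.001], [-0.0, -0.001, -1.0]]
force: [-0.6, -0.7, -0.5]
grip_width: 0.0144
gripper_force: 60.1
```

Call:
drive_tool --moves '[{"x": 0,"y": 0,"z": 0,"ax": 0,"ay": 0,"az": 0},{"x": 0,"y": 0,"z": 0,"ax": 0,"ay": 0,"az": 0},{"x": 0,"y": 0,"z": 0,"ax": 0,"ay": 0,"az": 0},{"x": 0,"y": 0,"z": 0,"ax": 0,"ay": 0,"az": 0},{"x": 0,"y": 0,"z": 0,"ax": 0,"ay": 0,"az": 0},{"x": 0,"y": 0,"z": 0.15,"ax": 0,"ay": 0,"az": 0},{"x": 0,"y": 0,"z": 0.35,"ax": 0,"ay": 0,"az": 0},{"x": 0,"y": 0,"z": 0.55,"ax": 0,"ay": 0,"az": 0},{"x": 0,"y": 0,"z": 0.8,"ax": 0,"ay": 0,"az": 0},{"x": 0,"y": 0,"z": 0.87,"ax": 0,"ay": 0,"az": 0},{"x": 0,"y": 0,"z": 0.87,"ax": 0,"ay": 0,"az": 0},{"x": 0,"y": 0,"z": 0.87,"ax": 0,"ay": 0,"az": 0}]' --jaw 0.35

```text
clock: 33.85
tcp_pos: [0.4357, -0.3291, 0.2112]
orientation: [[1.0, -0.0, -0.001], [-0.0, -1.0, 0.001], [-0.001, -0.001, -1.0]]
force: [-0.0, 0.8, -0.4]
grip_width: 0.0301
gripper_force: 0.0
```

Run:
```python
from h import *
ci,im=shot("wrist","w9"); print("now",state()["tcp_pos"]); np.save("w9.npy",ci,allow_pickle=True)
a=cv2.imread("pics/w9.png")
ci,im=shot("side","s9"); np.save("s9.npy",ci,allow_pickle=True)
v=im[270:384,130:282]
out=np.hstack([cv2.resize(a,(400,300)),cv2.resize(v,(400,300),interpolation=cv2.INTER_CUBIC)])
cv2.imwrite("pics/m9.png",out)
```

```text
now [ 0.43509462 -0.32860915  0.21002027]
```

View pics/m9.png

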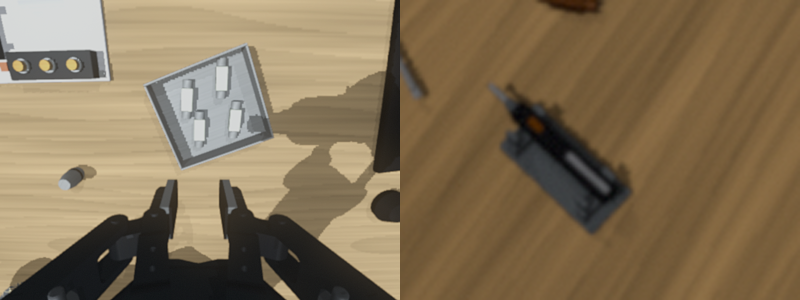

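All four fuses are in the tray (left half, around (210,100)). Right half: the pen is still in its rest, tip to the upper left. On to the pen.

Call:
drive_tool --moves '[{"x": 0.1,"y": 0.2,"z": 0,"ax": 0,"ay": 0,"az": 0},{"x": 0.2,"y": 0.4,"z": 0,"ax": 0,"ay": 0,"az": 0},{"x": 0.3,"y": 0.6,"z": 0,"ax": 0,"ay": 0,"az": 0},{"x": 0.32,"y": 0.8,"z": 0,"ax": 0,"ay": 0,"az": 0},{"x": 0.32,"y": 1,"z": 0,"ax": 0,"ay": 0,"az": 0},{"x": 0.32,"y": 1,"z": 0,"ax": 0,"ay": 0,"az": 0},{"x": 0.32,"y": 1,"z": 0,"ax": 0,"ay": 0,"az": 0}]' --jaw 0.4

```text
clock: 34.65
tcp_pos: [0.4992, -0.1285, 0.2101]
orientation: [[1.0, 0.002, -0.004], [0.002, -1.0, 0.001], [-0.004, -0.001, -1.0]]
force: [-0.0, 0.3, 0.5]
grip_width: 0.0342
gripper_force: 0.0
```

Call:
drive_tool --moves '[{"x": 0,"y": 0.2,"z": 0,"ax": 0,"ay": 0,"az": 0},{"x": 0,"y": 0.4,"z": 0,"ax": 0,"ay": 0,"az": 0},{"x": 0,"y": 0.6,"z": 0,"ax": 0,"ay": 0,"az": 0},{"x": 0,"y": 0.8,"z": 0,"ax": 0,"ay": 0,"az": 0},{"x": 0,"y": 1,"z": 0,"ax": 0,"ay": 0,"az": 0},{"x": 0,"y": 1,"z": 0,"ax": 0,"ay": 0,"az": 0}]' --jaw 0.4

```text
clock: 35.25
tcp_pos: [0.5001, 0.0728, 0.2113]
orientation: [[1.0, 0.003, -0.001], [0.003, -1.0, 0.001], [-0.001, -0.001, -1.0]]
force: [-0.8, 0.1, 0.6]
grip_width: 0.0342
gripper_force: 0.0
```

Call:
drive_tool --moves '[{"x": 0,"y": 0.2,"z": 0,"ax": 0,"ay": 0,"az": 0},{"x": 0,"y": 0.4,"z": 0,"ax": 0,"ay": 0,"az": 0},{"x": 0,"y": 0.6,"z": 0,"ax": 0,"ay": 0,"az": 0},{"x": 0,"y": 0.8,"z": 0,"ax": 0,"ay": 0,"az": 0},{"x": 0,"y": 1,"z": 0,"ax": 0,"ay": 0,"az": 0},{"x": 0,"y": 1,"z": 0,"ax": 0,"ay": 0,"az": 0}]' --jaw 0.4

```text
clock: 35.85
tcp_pos: [0.5011, 0.2726, 0.2114]
orientation: [[1.0, 0.002, -0.0], [0.002, -1.0, 0.001], [-0.0, -0.001, -1.0]]
force: [-0.1, -1.1, -0.7]
grip_width: 0.0343
gripper_force: 0.0
```

Call:
drive_tool --moves '[{"x": 0,"y": 0.2,"z": 0,"ax": 0,"ay": 0,"az": 0},{"x": 0,"y": 0.4,"z": 0,"ax": 0,"ay": 0,"az": 0},{"x": 0,"y": 0.4,"z": 0,"ax": 0,"ay": 0,"az": 0},{"x": 0,"y": 0.4,"z": 0,"ax": 0,"ay": 0,"az": 0},{"x": 0,"y": 0.4,"z": 0,"ax": 0,"ay": 0,"az": 0}]' --jaw 0.4

```text
clock: 36.35
tcp_pos: [0.5007, 0.3482, 0.2115]
orientation: [[1.0, -0.002, -0.001], [-0.002, -1.0, -0.002], [-0.001, 0.002, -1.0]]
force: [0.8, -0.3, 1.0]
grip_width: 0.0342
gripper_force: 0.0
```

Run:
```python
from h import *
ci,im=shot("wrist","w10"); print("now",state()["tcp_pos"]); np.save("w10.npy",ci,allow_pickle=True)
```

```text
now [0.50065559 0.34829574 0.21168669]
```

View pics/w10.png

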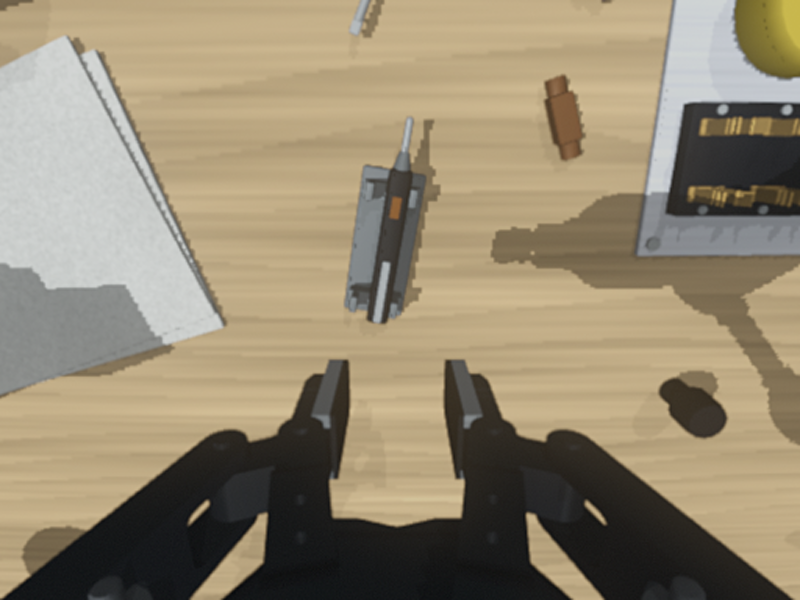

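The pen lies in its rest: tip at (409,118), barrel front (402,167), barrel rear (377,320). Rest base corners are (364,165), (425,176), (402,316) and (347,308).

Run:
```python
from h import *
w=np.load("w10.npy",allow_pickle=True).item()
t=pt(w,(409,118),.027); f=pt(w,(402,169),.034); r=pt(w,(377,318),.034)
o=pt(w,(396,208),.034); g1=pt(w,(386,263),.034); g2=pt(w,(377,320),.034)
R=np.array([pt(w,p,.006) for p in [(364,165),(425,176),(402,316),(347,308)]])
print(t,f,r,o,g1,g2);print(R,R.mean(0))
for a,b in [(t,r),(f,r),(o,g2),(t,o),(R[0],R[3]),(R[1],R[2])]:
    d=a-b; print(np.linalg.norm(d[:2]),np.degrees(np.arctan2(d[1],d[0])))
d=(t-r)[:2]; print("pen centre from tip",t[:2]-.088*d/np.linalg.norm(d))
```

```text
[0.5967 0.34   0.027 ] [0.5654 0.3445 0.034 ] [0.4615 0.3621 0.034 ] [0.5403 0.3484 0.034 ] [0.5025 0.3553 0.034 ] [0.4599 0.3621 0.034 ]
[[0.5666 0.371  0.006 ]
 [0.559  0.3277 0.006 ]
 [0.4518 0.3437 0.006 ]
 [0.4586 0.3868 0.006 ]] [0.509  0.3573 0.006 ]
0.13699434294889695 -9.283552805261328
0.10538012146510364 -9.614276337209503
0.0815588744404924 -9.670207615327904
0.05702210097848026 -8.471144633014795
0.10914962207905256 -8.323116688458324
0.10838745314841573 -8.488943880504719
pen centre from tip [0.50985262 0.35419621]
```

Call:
drive_tool --moves '[{"x": 0.05,"y": 0.03,"z": -0.1,"ax": 0,"ay": 0,"az": -0.1},{"x": 0.05,"y": 0.03,"z": -0.2,"ax": 0,"ay": 0,"az": -0.2},{"x": 0.05,"y": 0.03,"z": -0.35,"ax": 0,"ay": 0,"az": -0.2},{"x": 0.05,"y": 0.03,"z": -0.5,"ax": 0,"ay": 0,"az": -0.2},{"x": 0.05,"y": 0.03,"z": -0.6,"ax": 0,"ay": 0,"az": -0.2},{"x": 0.05,"y": 0.03,"z": -0.7,"ax": 0,"ay": 0,"az": -0.2},{"x": 0.05,"y": 0.03,"z": -0.8,"ax": 0,"ay": 0,"az": -0.2},{"x": 0.05,"y": 0.03,"z": -0.87,"ax": 0,"ay": 0,"az": -0.2},{"x": 0.05,"y": 0.03,"z": -0.87,"ax": 0,"ay": 0,"az": -0.2},{"x": 0.05,"y": 0.03,"z": -0.87,"ax": 0,"ay": 0,"az": -0.2}]' --jaw 0.4

```text
clock: 37.4
tcp_pos: [0.5105, 0.3559, 0.0385]
orientation: [[0.988, -0.157, -0.0], [-0.157, -0.988, -0.0], [-0.0, 0.0, -1.0]]
force: [0.4, 0.4, 0.2]
grip_width: 0.0343
gripper_force: 0.0
```

Call:
drive_tool --moves '[{"x": 0,"y": 0,"z": 0,"ax": 0,"ay": 0,"az": 0},{"x": 0,"y": 0,"z": 0,"ax": 0,"ay": 0,"az": 0},{"x": 0,"y": 0,"z": 0,"ax": 0,"ay": 0,"az": 0},{"x": 0,"y": 0,"z": 0,"ax": 0,"ay": 0,"az": 0},{"x": 0,"y": 0,"z": 0,"ax": 0,"ay": 0,"az": 0},{"x": 0,"y": 0,"z": 0,"ax": 0,"ay": 0,"az": 0},{"x": 0,"y": 0,"z": 0,"ax": 0,"ay": 0,"az": 0}]' --jaw 0

```text
clock: 38.1
tcp_pos: [0.5114, 0.3572, 0.04]
orientation: [[0.988, -0.156, 0.003], [-0.156, -0.988, 0.001], [0.002, -0.002, -1.0]]
force: [0.0, -0.0, 5.8]
grip_width: 0.0144
gripper_force: 61.4
```

Call:
drive_tool --moves '[{"x": 0,"y": 0,"z": 0.04,"ax": 0,"ay": 0,"az": 0},{"x": 0,"y": 0,"z": 0.1,"ax": 0,"ay": 0,"az": 0},{"x": 0,"y": 0,"z": 0.2,"ax": 0,"ay": 0,"az": 0},{"x": 0,"y": 0,"z": 0.3,"ax": 0,"ay": 0,"az": 0},{"x": 0,"y": 0,"z": 0.45,"ax": 0,"ay": 0,"az": 0.05},{"x": 0,"y": 0,"z": 0.6,"ax": 0,"ay": 0,"az": 0.1},{"x": 0,"y": 0,"z": 0.7,"ax": 0,"ay": 0,"az": 0.15},{"x": 0,"y": 0,"z": 0.7,"ax": 0,"ay": 0,"az": 0.2},{"x": 0,"y": 0,"z": 0.7,"ax": 0,"ay": 0,"az": 0.2},{"x": 0,"y": 0,"z": 0.7,"ax": 0,"ay": 0,"az": 0.2}]' --jaw 0

```text
clock: 39.1
tcp_pos: [0.5098, 0.3563, 0.1783]
orientation: [[1.0, -0.001, -0.001], [-0.001, -1.0, -0.0], [-0.001, 0.0, -1.0]]
force: [0.3, 0.1, -0.0]
grip_width: 0.0144
gripper_force: 60.6
```

Call:
drive_tool --moves '[{"x": -0.1,"y": -0.2,"z": 0,"ax": 0,"ay": 0,"az": 0},{"x": -0.2,"y": -0.4,"z": 0,"ax": 0,"ay": 0,"az": 0},{"x": -0.25,"y": -0.6,"z": 0,"ax": 0,"ay": 0,"az": 0},{"x": -0.25,"y": -0.8,"z": 0,"ax": 0,"ay": 0,"az": 0},{"x": -0.25,"y": -1,"z": 0,"ax": 0,"ay": 0,"az": 0},{"x": -0.25,"y": -1,"z": 0,"ax": 0,"ay": 0,"az": 0},{"x": -0.25,"y": -1,"z": 0,"ax": 0,"ay": 0,"az": 0}]' --jaw 0

```text
clock: 39.8
tcp_pos: [0.4598, 0.1558, 0.1777]
orientation: [[1.0, -0.003, -0.001], [-0.003, -1.0, 0.0], [-0.001, -0.0, -1.0]]
force: [0.7, 0.7, -0.6]
grip_width: 0.0149
gripper_force: 60.6
```

Call:
drive_tool --moves '[{"x": 0,"y": -0.2,"z": 0,"ax": 0,"ay": 0,"az": 0},{"x": 0,"y": -0.4,"z": 0,"ax": 0,"ay": 0,"az": 0},{"x": 0,"y": -0.6,"z": 0,"ax": 0,"ay": 0,"az": 0},{"x": 0,"y": -0.8,"z": 0,"ax": 0,"ay": 0,"az": 0},{"x": 0,"y": -1,"z": 0,"ax": 0,"ay": 0,"az": 0},{"x": 0,"y": -1,"z": 0,"ax": 0,"ay": 0,"az": 0}]' --jaw 0

```text
clock: 40.4
tcp_pos: [0.4608, -0.046, 0.1782]
orientation: [[1.0, -0.003, 0.0], [-0.003, -1.0, -0.001], [0.0, 0.001, -1.0]]
force: [0.2, 0.9, -1.1]
grip_width: 0.0146
gripper_force: 60.6
```

Call:
drive_tool --moves '[{"x": -0.1,"y": -0.2,"z": 0,"ax": 0,"ay": 0.15,"az": 0},{"x": -0.1,"y": -0.28,"z": 0,"ax": 0,"ay": 0.3,"az": 0},{"x": -0.1,"y": -0.28,"z": 0,"ax": 0,"ay": 0.45,"az": 0},{"x": -0.1,"y": -0.28,"z": 0,"ax": 0,"ay": 0.55,"az": 0},{"x": -0.1,"y": -0.28,"z": 0,"ax": 0,"ay": 0.55,"az": 0},{"x": -0.1,"y": -0.28,"z": 0,"ax": 0,"ay": 0.55,"az": 0},{"x": -0.1,"y": -0.28,"z": 0,"ax": 0,"ay": 0.55,"az": 0}]' --jaw 0

```text
clock: 41.1
tcp_pos: [0.4401, -0.0986, 0.1782]
orientation: [[0.909, 0.001, -0.418], [0.001, -1.0, -0.0], [-0.418, -0.0, -0.909]]
force: [0.5, 0.7, -0.1]
grip_width: 0.0146
gripper_force: 60.6
```

Run:
```python
from h import *
ci,im=shot("wrist","w11"); s=state(); print("now",s["tcp_pos"],s["orientation"].round(3),s["grip_width"]); np.save("w11.npy",ci,allow_pickle=True)
```

```text
now [ 0.43995227 -0.09881493  0.17851314] [[ 0.909  0.001 -0.417]
 [ 0.001 -1.    -0.   ]
 [-0.417  0.    -0.909]] 0.01461198508932723
```

View pics/w11.png

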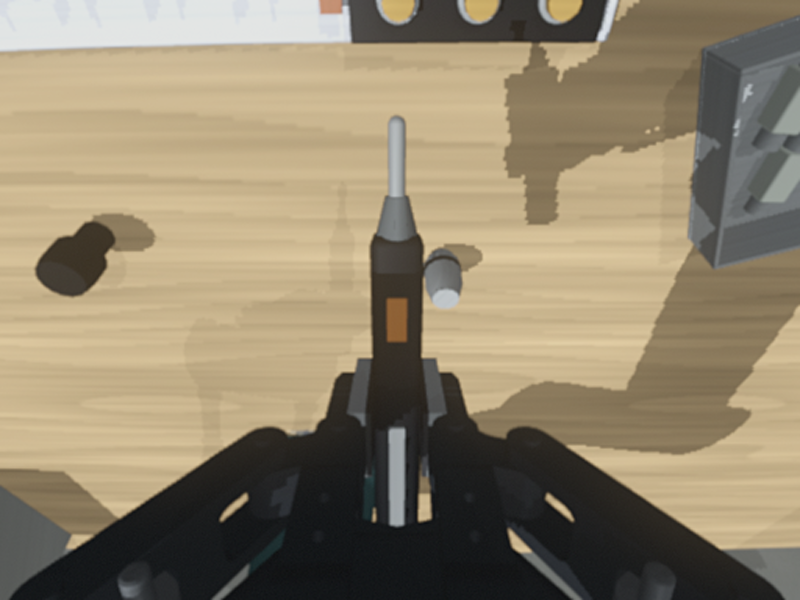

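The pen is held straight, tip end at (397,117). The objective stands at (443,275), well below the pen.

Run:
```python
from h import *
w=np.load("w11.npy",allow_pickle=True).item()
s=state(); R=s["orientation"]; p=s["tcp_pos"]
o,d=ray(w,(397.5*.64-.5,117.5*.64-.5)); 
for off in (.011,.013,.015):
    n=R[:,2]; k=(n@(p-o)+off)/(n@d); X=o+k*d; print(off,X, R.T@(X-p))
for q in [(397,8),(479,8),(561,8)]: print("stud",pt(w,q,.036))
w9=np.load("w9.npy",allow_pickle=True).item()
print("obj base",pt(w9,(166,352),0),pt(w,(440,255),0))
tt=p+R@np.array([.0865,0,.013]); print("tip",tt,"delta to stud1",np.array([.526,-.0992,.0365])-tt)
```

```text
0.011 [ 0.5149975  -0.09871618  0.13193258] [ 8.76387155e-02 -3.91511915e-05  1.10000000e-02]
0.013 [ 0.51425813 -0.0987172   0.1300713 ] [ 8.77438364e-02 -3.88393798e-05  1.30000000e-02]
0.015 [ 0.51351875 -0.09871821  0.12821002] [ 8.78489574e-02 -3.85275680e-05  1.50000000e-02]
stud [ 0.5233 -0.0986  0.036 ]
stud [ 0.5235 -0.1331  0.036 ]
stud [ 0.5239 -0.1677  0.036 ]
obj base [ 0.3516 -0.1367  0.    ] [ 0.362  -0.1304  0.    ]
tip [ 0.51312789 -0.09875694  0.13059054] delta to stud1 [ 0.01287211 -0.00044306 -0.09409054]
```

Call:
drive_tool --moves '[{"x": 0.0575,"y": 0,"z": -0.1,"ax": 0,"ay": 0,"az": 0},{"x": 0.0575,"y": 0,"z": -0.2,"ax": 0,"ay": 0,"az": 0},{"x": 0.0575,"y": 0,"z": -0.3,"ax": 0,"ay": 0,"az": 0},{"x": 0.0575,"y": 0,"z": -0.38,"ax": 0,"ay": 0,"az": 0},{"x": 0.0575,"y": 0,"z": -0.42,"ax": 0,"ay": 0,"az": 0},{"x": 0.0575,"y": 0,"z": -0.435,"ax": 0,"ay": 0,"az": 0},{"x": 0.0575,"y": 0,"z": -0.435,"ax": 0,"ay": 0,"az": 0},{"x": 0.0575,"y": 0,"z": -0.435,"ax": 0,"ay": 0,"az": 0}]' --jaw 0

```text
clock: 41.95
tcp_pos: [0.4524, -0.0996, 0.092]
orientation: [[0.909, -0.0, -0.417], [-0.0, -1.0, -0.0], [-0.417, 0.0, -0.909]]
force: [0.9, 0.2, 0.2]
grip_width: 0.0144
gripper_force: 60.6
```

Call:
drive_tool --moves '[{"x": 0,"y": 0,"z": -0.005,"ax": 0,"ay": 0,"az": 0},{"x": 0,"y": 0,"z": -0.01,"ax": 0,"ay": 0,"az": 0},{"x": 0,"y": 0,"z": -0.015,"ax": 0,"ay": 0,"az": 0},{"x": 0,"y": 0,"z": -0.015,"ax": 0,"ay": 0,"az": 0}]' --jaw 0

```text
clock: 42.35
tcp_pos: [0.4518, -0.0995, 0.0882]
orientation: [[0.908, -0.0, -0.419], [-0.0, -1.0, 0.0], [-0.419, -0.0, -0.908]]
force: [-1.2, 0.6, -1.2]
grip_width: 0.0149
gripper_force: 60.6
```

Run:
```python
from h import *
ci,im=shot("wrist","w12",(100,0,420,240)); s=state(); print(s["tcp_pos"],s["force"])
p=s["tcp_pos"]+s["orientation"]@np.array([.0877,0,.013]); print("tip",p)
```

```text
[ 0.45170972 -0.09949746  0.08825229] [ 0.46071443 -0.19577255 -1.06544661]
tip [ 0.52590434 -0.09949707  0.03971931]
```

View pics/w12.png

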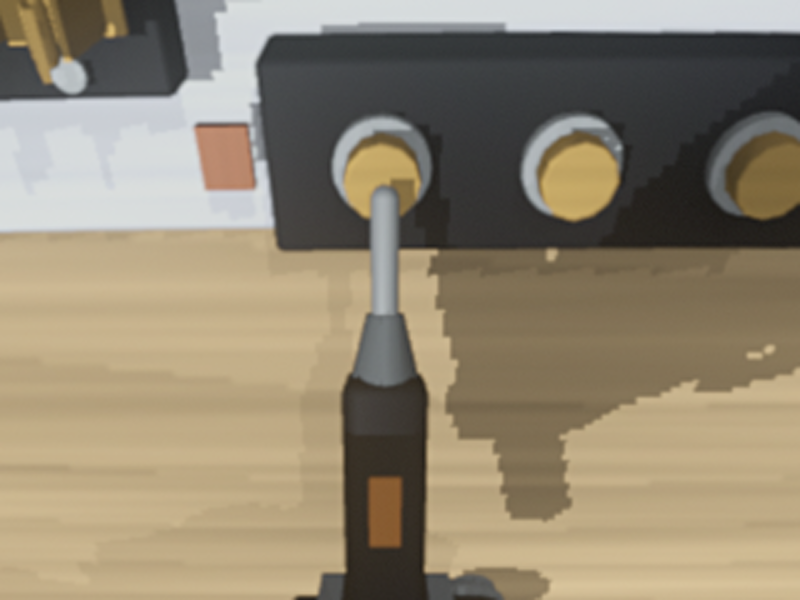

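Tip end at (385,188), just over stud 1, whose top is centred at (382,177). It is a little short in x, so I'm shifting it 3 mm forward and then pressing lightly.

Call:
drive_tool --moves '[{"x": 0.015,"y": 0.0025,"z": 0,"ax": 0,"ay": 0,"az": 0},{"x": 0.015,"y": 0.0025,"z": -0.005,"ax": 0,"ay": 0,"az": 0},{"x": 0.015,"y": 0.0025,"z": -0.005,"ax": 0,"ay": 0,"az": 0},{"x": 0.015,"y": 0.0025,"z": -0.005,"ax": 0,"ay": 0,"az": 0}]' --jaw 0

```text
clock: 42.8
tcp_pos: [0.4547, -0.099, 0.0872]
orientation: [[0.908, 0.0, -0.419], [0.0, -1.0, 0.0], [-0.419, -0.0, -0.908]]
force: [0.6, -0.0, 0.1]
grip_width: 0.0148
gripper_force: 60.6
```

Call:
drive_tool --moves '[{"x": 0,"y": 0,"z": -0.005,"ax": 0,"ay": 0,"az": 0},{"x": 0,"y": 0,"z": -0.005,"ax": 0,"ay": 0,"az": 0},{"x": 0,"y": 0,"z": -0.005,"ax": 0,"ay": 0,"az": 0}]' --jaw 0

```text
clock: 43.1
tcp_pos: [0.4548, -0.099, 0.0864]
orientation: [[0.908, 0.0, -0.419], [0.0, -1.0, -0.0], [-0.419, 0.0, -0.908]]
force: [0.5, -0.5, 0.8]
grip_width: 0.0147
gripper_force: 60.7
```

Call:
drive_tool --moves '[{"x": 0,"y": 0,"z": -0.005,"ax": 0,"ay": 0,"az": 0},{"x": 0,"y": 0,"z": -0.005,"ax": 0,"ay": 0,"az": 0},{"x": 0,"y": 0,"z": -0.005,"ax": 0,"ay": 0,"az": 0}]' --jaw 0

```text
clock: 43.4
tcp_pos: [0.4548, -0.099, 0.0856]
orientation: [[0.908, -0.0, -0.419], [-0.0, -1.0, -0.0], [-0.419, 0.0, -0.908]]
force: [-1.8, 0.8, 2.8]
grip_width: 0.0146
gripper_force: 61.0
```

Call:
drive_tool --moves '[{"x": 0,"y": 0,"z": -0.005,"ax": 0,"ay": 0,"az": 0},{"x": 0,"y": 0,"z": -0.005,"ax": 0,"ay": 0,"az": 0},{"x": 0,"y": 0,"z": -0.005,"ax": 0,"ay": 0,"az": 0}]' --jaw 0

```text
clock: 43.7
tcp_pos: [0.4546, -0.0991, 0.0848]
orientation: [[0.908, -0.0, -0.419], [-0.0, -1.0, -0.0], [-0.419, 0.0, -0.908]]
force: [-3.1, 0.0, 7.0]
grip_width: 0.0145
gripper_force: 61.3
```

Call:
drive_tool --moves '[{"x": 0,"y": 0,"z": 0,"ax": 0,"ay": 0,"az": 0},{"x": 0,"y": 0,"z": 0,"ax": 0,"ay": 0,"az": 0},{"x": 0,"y": 0,"z": 0,"ax": 0,"ay": 0,"az": 0},{"x": 0,"y": 0,"z": 0,"ax": 0,"ay": 0,"az": 0},{"x": 0,"y": 0,"z": 0,"ax": 0,"ay": 0,"az": 0}]' --jaw 0

```text
clock: 44.2
tcp_pos: [0.4546, -0.0991, 0.0848]
orientation: [[0.908, -0.0, -0.419], [-0.0, -1.0, -0.0], [-0.419, 0.0, -0.908]]
force: [-3.2, 0.3, 6.1]
grip_width: 0.0143
gripper_force: 61.3
```

Call:
drive_tool --moves '[{"x": 0,"y": 0,"z": 0.05,"ax": 0,"ay": 0,"az": 0},{"x": 0,"y": 0,"z": 0.1,"ax": 0,"ay": 0,"az": 0},{"x": 0,"y": 0,"z": 0.1,"ax": 0,"ay": 0,"az": 0},{"x": 0,"y": -0.08,"z": 0.1,"ax": 0,"ay": 0,"az": 0},{"x": 0,"y": -0.175,"z": 0.1,"ax": 0,"ay": 0,"az": 0},{"x": 0,"y": -0.175,"z": 0.1,"ax": 0,"ay": 0,"az": 0},{"x": 0,"y": -0.175,"z": 0.05,"ax": 0,"ay": 0,"az": 0},{"x": 0,"y": -0.175,"z": 0.025,"ax": 0,"ay": 0,"az": 0},{"x": 0,"y": -0.175,"z": 0.015,"ax": 0,"ay": 0,"az": 0},{"x": 0,"y": -0.175,"z": 0.01,"ax": 0,"ay": 0,"az": 0},{"x": 0,"y": -0.175,"z": 0.005,"ax": 0,"ay": 0,"az": 0},{"x": 0,"y": -0.175,"z": 0.005,"ax": 0,"ay": 0,"az": 0},{"x": 0,"y": -0.175,"z": 0.005,"ax": 0,"ay": 0,"az": 0}]' --jaw 0

```text
clock: 45.5
tcp_pos: [0.4548, -0.1339, 0.0856]
orientation: [[0.908, 0.0, -0.419], [0.0, -1.0, -0.0], [-0.419, 0.0, -0.908]]
force: [-3.0, 0.4, 3.6]
grip_width: 0.0149
gripper_force: 60.9
```

Call:
drive_tool --moves '[{"x": 0,"y": 0,"z": -0.004,"ax": 0,"ay": 0,"az": 0},{"x": 0,"y": 0,"z": -0.004,"ax": 0,"ay": 0,"az": 0},{"x": 0,"y": 0,"z": -0.004,"ax": 0,"ay": 0,"az": 0},{"x": 0,"y": 0,"z": -0.004,"ax": 0,"ay": 0,"az": 0},{"x": 0,"y": 0,"z": -0.004,"ax": 0,"ay": 0,"az": 0},{"x": 0,"y": 0,"z": -0.004,"ax": 0,"ay": 0,"az": 0},{"x": 0,"y": 0,"z": -0.004,"ax": 0,"ay": 0,"az": 0}]' --jaw 0

```text
clock: 46.2
tcp_pos: [0.4551, -0.1341, 0.085]
orientation: [[0.908, 0.0, -0.418], [-0.0, -1.0, -0.0], [-0.418, 0.0, -0.908]]
force: [-2.7, 0.4, 5.6]
grip_width: 0.0147
gripper_force: 61.1
```

Call:
drive_tool --moves '[{"x": 0,"y": 0,"z": 0.05,"ax": 0,"ay": 0,"az": 0},{"x": 0,"y": 0,"z": 0.1,"ax": 0,"ay": 0,"az": 0},{"x": 0,"y": 0,"z": 0.1,"ax": 0,"ay": 0,"az": 0},{"x": 0,"y": -0.08,"z": 0.1,"ax": 0,"ay": 0,"az": 0},{"x": 0,"y": -0.175,"z": 0.1,"ax": 0,"ay": 0,"az": 0},{"x": 0,"y": -0.175,"z": 0.1,"ax": 0,"ay": 0,"az": 0},{"x": 0,"y": -0.175,"z": 0.05,"ax": 0,"ay": 0,"az": 0},{"x": 0,"y": -0.175,"z": 0.025,"ax": 0,"ay": 0,"az": 0},{"x": 0,"y": -0.175,"z": 0.015,"ax": 0,"ay": 0,"az": 0},{"x": 0,"y": -0.175,"z": 0.01,"ax": 0,"ay": 0,"az": 0},{"x": 0,"y": -0.175,"z": 0.004,"ax": 0,"ay": 0,"az": 0},{"x": 0,"y": -0.175,"z": 0.004,"ax": 0,"ay": 0,"az": 0},{"x": 0,"y": -0.175,"z": 0.004,"ax": 0,"ay": 0,"az": 0}]' --jaw 0

```text
clock: 47.5
tcp_pos: [0.4548, -0.1689, 0.0856]
orientation: [[0.908, 0.0, -0.419], [0.0, -1.0, -0.0], [-0.419, 0.0, -0.908]]
force: [-2.6, 0.5, 3.0]
grip_width: 0.0146
gripper_force: 60.9
```

Run:
```python
from h import *
ci,im=shot("wrist","w13",(100,0,420,240)); s=state(); print(s["tcp_pos"],s["force"])
```

```text
[ 0.45487635 -0.16892816  0.08563033] [-2.86448689  0.08937817  3.70282265]
```

View pics/w13.png

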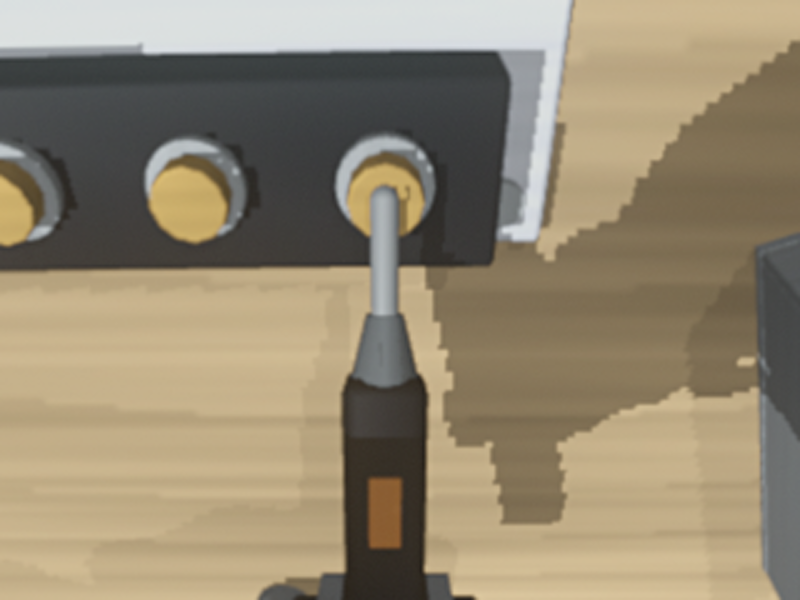

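Tip at (385,190), resting on stud 3's top, which is centred at (386,195). Dwelling, then returning the pen.

Call:
drive_tool --moves '[{"x": 0,"y": 0,"z": -0.003,"ax": 0,"ay": 0,"az": 0},{"x": 0,"y": 0,"z": -0.003,"ax": 0,"ay": 0,"az": 0},{"x": 0,"y": 0,"z": -0.003,"ax": 0,"ay": 0,"az": 0},{"x": 0,"y": 0,"z": -0.003,"ax": 0,"ay": 0,"az": 0},{"x": 0,"y": 0,"z": -0.003,"ax": 0,"ay": 0,"az": 0},{"x": 0,"y": 0,"z": -0.003,"ax": 0,"ay": 0,"az": 0},{"x": 0,"y": 0,"z": -0.003,"ax": 0,"ay": 0,"az": 0}]' --jaw 0

```text
clock: 48.25
tcp_pos: [0.455, -0.169, 0.0851]
orientation: [[0.908, 0.0, -0.418], [0.0, -1.0, -0.0], [-0.418, 0.0, -0.908]]
force: [-2.9, 1.3, 4.9]
grip_width: 0.0148
gripper_force: 61.1
```

Call:
drive_tool --moves '[{"x": 0,"y": 0,"z": 0.1,"ax": 0,"ay": 0,"az": 0},{"x": 0,"y": 0,"z": 0.3,"ax": 0,"ay": 0,"az": 0},{"x": 0,"y": 0,"z": 0.47,"ax": 0,"ay": 0,"az": 0},{"x": 0,"y": 0.2,"z": 0.47,"ax": 0,"ay": -0.15,"az": 0},{"x": 0,"y": 0.4,"z": 0.47,"ax": 0,"ay": -0.3,"az": 0},{"x": 0,"y": 0.6,"z": 0.47,"ax": 0,"ay": -0.45,"az": 0},{"x": 0,"y": 0.8,"z": 0.47,"ax": 0,"ay": -0.55,"az": 0},{"x": 0,"y": 1,"z": 0.47,"ax": 0,"ay": -0.55,"az": 0},{"x": 0,"y": 1,"z": 0.47,"ax": 0,"ay": -0.55,"az": 0},{"x": 0,"y": 1,"z": 0.47,"ax": 0,"ay": -0.55,"az": 0}]' --jaw 0

```text
clock: 49.25
tcp_pos: [0.455, 0.0317, 0.1788]
orientation: [[1.0, 0.003, 0.001], [0.003, -1.0, -0.0], [0.001, 0.0, -1.0]]
force: [-1.1, 0.4, -0.1]
grip_width: 0.0146
gripper_force: 60.6
```

Call:
drive_tool --moves '[{"x": 0,"y": 0.2,"z": 0,"ax": 0,"ay": 0,"az": 0},{"x": 0.05,"y": 0.4,"z": 0,"ax": 0,"ay": 0,"az": 0},{"x": 0.1,"y": 0.6,"z": 0,"ax": 0,"ay": 0,"az": 0},{"x": 0.15,"y": 0.8,"z": 0,"ax": 0,"ay": 0,"az": 0},{"x": 0.2,"y": 1,"z": 0,"ax": 0,"ay": 0,"az": 0},{"x": 0.2,"y": 1,"z": 0,"ax": 0,"ay": 0,"az": 0}]' --jaw 0

```text
clock: 49.85
tcp_pos: [0.4973, 0.2339, 0.1787]
orientation: [[1.0, 0.002, 0.002], [0.002, -1.0, 0.002], [0.002, -0.002, -1.0]]
force: [0.3, 0.4, -0.7]
grip_width: 0.0145
gripper_force: 60.5
```

Call:
drive_tool --moves '[{"x": 0.04,"y": 0.2,"z": 0,"ax": 0,"ay": 0,"az": -0.1},{"x": 0.08,"y": 0.4,"z": 0,"ax": 0,"ay": 0,"az": -0.2},{"x": 0.08,"y": 0.625,"z": 0,"ax": 0,"ay": 0,"az": -0.2},{"x": 0.08,"y": 0.625,"z": 0,"ax": 0,"ay": 0,"az": -0.2},{"x": 0.08,"y": 0.625,"z": -0.1,"ax": 0,"ay": 0,"az": -0.2},{"x": 0.08,"y": 0.625,"z": -0.25,"ax": 0,"ay": 0,"az": -0.2},{"x": 0.08,"y": 0.625,"z": -0.35,"ax": 0,"ay": 0,"az": -0.2},{"x": 0.08,"y": 0.625,"z": -0.35,"ax": 0,"ay": 0,"az": -0.2},{"x": 0.08,"y": 0.625,"z": -0.35,"ax": 0,"ay": 0,"az": -0.2}]' --jaw 0

```text
clock: 50.75
tcp_pos: [0.5113, 0.3543, 0.1082]
orientation: [[0.987, -0.158, -0.001], [-0.158, -0.987, -0.001], [-0.001, 0.001, -1.0]]
force: [0.3, 0.7, 0.3]
grip_width: 0.0146
gripper_force: 60.6
```

Run:
```python
from h import *
ci,im=shot("wrist","w14"); s=state(); print(s["tcp_pos"],s["orientation"].round(3))
a=cv2.imread("raw_w11.png")[:,:,::-1]; b=im
# template of the pen front from w11 matched in the new picture
tp=cv2.imread("raw_w11.png")[148:225,234:276]; m=cv2.matchTemplate(im,tp,cv2.TM_CCOEFF_NORMED); print(cv2.minMaxLoc(m),"expected (234,148)")
```

```text
[0.51198078 0.3551241  0.10948934] [[ 0.987 -0.158  0.001]
 [-0.158 -0.987  0.   ]
 [ 0.001 -0.    -1.   ]]
(-0.4317854940891266, 0.8414292931556702, (318, 192), (234, 149)) expected (234,148)
```

Call:
drive_tool --moves '[{"x": -0.003,"y": 0.01,"z": -0.1,"ax": 0,"ay": 0,"az": 0},{"x": -0.003,"y": 0.01,"z": -0.18,"ax": 0,"ay": 0,"az": 0},{"x": -0.003,"y": 0.01,"z": -0.24,"ax": 0,"ay": 0,"az": 0},{"x": -0.003,"y": 0.01,"z": -0.28,"ax": 0,"ay": 0,"az": 0},{"x": -0.003,"y": 0.01,"z": -0.31,"ax": 0,"ay": 0,"az": 0},{"x": -0.003,"y": 0.01,"z": -0.33,"ax": 0,"ay": 0,"az": 0},{"x": -0.003,"y": 0.01,"z": -0.335,"ax": 0,"ay": 0,"az": 0},{"x": -0.003,"y": 0.01,"z": -0.335,"ax": 0,"ay": 0,"az": 0},{"x": -0.003,"y": 0.01,"z": -0.335,"ax": 0,"ay": 0,"az": 0}]' --jaw 0

```text
clock: 51.7
tcp_pos: [0.5105, 0.3583, 0.0422]
orientation: [[0.988, -0.156, 0.001], [-0.156, -0.988, 0.0], [0.001, -0.001, -1.0]]
force: [-0.3, -0.9, 0.1]
grip_width: 0.0143
gripper_force: 60.6
```

Call:
drive_tool --moves '[{"x": 0,"y": -0.004,"z": -0.005,"ax": 0,"ay": 0,"az": 0},{"x": 0,"y": -0.004,"z": -0.01,"ax": 0,"ay": 0,"az": 0},{"x": 0,"y": -0.004,"z": -0.01,"ax": 0,"ay": 0,"az": 0}]' --jaw 0

```text
clock: 52.0
tcp_pos: [0.5104, 0.3573, 0.04]
orientation: [[0.988, -0.156, 0.001], [-0.156, -0.988, 0.0], [0.0, -0.0, -1.0]]
force: [-0.4, -0.3, 1.4]
grip_width: 0.0149
gripper_force: 60.9
```

Call:
drive_tool --moves '[{"x": 0,"y": 0,"z": 0,"ax": 0,"ay": 0,"az": 0},{"x": 0,"y": 0,"z": 0,"ax": 0,"ay": 0,"az": 0},{"x": 0,"y": 0,"z": 0,"ax": 0,"ay": 0,"az": 0},{"x": 0,"y": 0,"z": 0,"ax": 0,"ay": 0,"az": 0},{"x": 0,"y": 0,"z": 0,"ax": 0,"ay": 0,"az": 0},{"x": 0,"y": 0,"z": 0.05,"ax": 0,"ay": 0,"az": 0},{"x": 0,"y": 0,"z": 0.15,"ax": 0,"ay": 0,"az": 0},{"x": 0,"y": 0,"z": 0.3,"ax": 0,"ay": 0,"az": 0},{"x": 0,"y": 0,"z": 0.5,"ax": 0,"ay": 0,"az": 0},{"x": 0,"y": 0,"z": 0.7,"ax": 0,"ay": 0,"az": 0},{"x": -0.05,"y": -0.04,"z": 0.85,"ax": 0,"ay": 0,"az": 0.2},{"x": -0.05,"y": -0.04,"z": 0.85,"ax": 0,"ay": 0,"az": 0.2},{"x": -0.05,"y": -0.04,"z": 0.85,"ax": 0,"ay": 0,"az": 0.2},{"x": -0.05,"y": -0.04,"z": 0.85,"ax": 0,"ay": 0,"az": 0.2}]' --jaw 0.4

```text
clock: 53.4
tcp_pos: [0.4995, 0.3488, 0.2086]
orientation: [[1.0, -0.001, -0.002], [-0.001, -1.0, -0.001], [-0.002, 0.001, -1.0]]
force: [-0.5, -0.2, -0.4]
grip_width: 0.0344
gripper_force: 0.0
```

Run:
```python
from h import *
ci,im=shot("wrist","w15"); s=state(); print(s["tcp_pos"])
tp=cv2.imread("raw_w10.png")[70:212,215:278]; m=cv2.matchTemplate(im,tp,cv2.TM_CCOEFF_NORMED); print(cv2.minMaxLoc(m),"was (215,70) at .5007 .3483 .2117")
# pen barrel: dark pixels
hsv=cv2.cvtColor(im,cv2.COLOR_BGR2HSV); k=((hsv[:,:,2]<75)).astype(np.uint8); k[225:]=0;k[:60]=0;k[:,:205]=0;k[:,295:]=0
n,lab,st,ce=cv2.connectedComponentsWithStats(k)
i=1+np.argmax(st[1:,4]); cs=np.argwhere(lab==i)[:,::-1].astype(np.float32)
v=cv2.fitLine(cs,cv2.DIST_HUBER,0,.01,.01).ravel(); a,b=pt(ci,v[2:]+40*v[:2],.034,1),pt(ci,v[2:]-40*v[:2],.034,1)
print(st[i],pt(ci,ce[i],.034,1),np.degrees(np.arctan2(*(a-b)[1::-1])))
```

```text
[0.49933759 0.34867177 0.20798461]
(-0.43016359210014343, 0.9407082200050354, (234, 141), (213, 69)) was (215,70) at .5007 .3483 .2117
[ 225  107   44  100 1138] [0.5183 0.3556 0.034 ] -9.207429706048606
```

```bash
python3 -c "
from station import *
print(finish_job())"
```

```text
the job is handed in; nothing more can be done
None
```

The job is handed in: the selector is at off, the four fitted fuses (ways 1, 3, 4 and 5; way 2 was empty) are in the tray, studs 1 to 3 were touched in order for over half a second each, and the pen is back level in its rest.

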